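# Chuck the specimen stubs and index one to the lens

## Robot

A 6-joint arm with a two-finger parallel gripper is mounted at the origin on the work surface. World frame = base frame: x ahead of the robot, y to its left, z up, the work surface at z = 0. Lengths are in m, angles in rad, forces in N, time in s.
With the tool pointing down it reaches from about 0.225 to 0.725 m from the base axis. Payload 3.1 kg.
Tool frame: the origin (TCP) lies at the very end of the fingers, on their centre line; the grasp point (between the pads) lies 19 mm behind it (arm.hold_point_z is the distance from the TCP to the grasp point, in m); z points along the fingers, y is the direction in which the jaws open and shut (so a half turn about z gives the same grasp; the last joint's range is limited). The gripper opens to 85 mm and grips with 20 to 120 N. Pads are 22 mm wide; open, the fingers measure 114 mm over their backs; the gripper's body (76 mm by 85 mm) begins 54 mm behind the grasp point. The pads swing forward as they close: fully open they stand 13 mm farther back than shut.
Start: joints at [1.165, 0.048, 0.099, 1.622, 0, 1.443], TCP at [0.144, 0.505, 0.231] pointing down, gripper open.
Joint ranges: [-2.91, 2.91], [-0.99, 1.94], [-1.21, 1.42], [-2.12, 2.29], [-1.49, 1.47], [-3.14, 3.14]. Speed limits (rad/s): [2.79, 2.79, 3.14, 3.14, 3.14, 3.14].

## Interface

Orientations are given as a unit quaternion [w, x, y, z].
In Python, from workcell import sensors, viewer, job, arm gives the robot as it stands. The module is installed in compiled form; this text tells all that it offers.
- The arm moves only by the tool send_rows, never from a script. Its argument "rows" is a list that holds one entry, the list of rows, each a list of 5 numbers: the shift along the world's x, y, z in m, then the turn about the world's z in degrees, then the opening, from 0 (shut) to 1 (fully open). A call has 1 to 8 rows; each row shifts and turns the pose as measured when the row begins; what a row does not reach is not made up. A row lasts 1/12 s, in which the tool goes at most 41.7 mm and 7.16 degrees, less where a joint would pass 70% of its speed; a pose out of reach is approached as far as the arm can. A call with a gripper value outside its range is refused whole. The fingers move at their own pace and stop on an object; "force" is the grip in N (left out, the last holds). Time passes only in rows, so rows that do not move let the fingers close. It gives the time, the measured TCP pose, the force and the opening at its end, in the units of the state.
- sensors.observe(): the state, without advancing time (a new reading comes with each control period).
- viewer.get_image(name): name is "scene" or "top" or "wrist"; returns the picture (480x640x3 uint8, red, green, blue); there is no depth.
- viewer.camera_info(name): a dict with "fx", "fy", "cx", "cy" (pixels), "rvec" (rotation vector, rad) and "tvec" (3), from world to camera coordinates, as OpenCV has them. Camera axes: x right, y down, z forward; pixel columns grow to the right and rows downward; lengths in m; the calibration is good to about 2 mm. The wrist camera is an equidistant fisheye: a pixel r from the principal point sees the ray r / f radians off the axis. A picture is of the moment at which its call begins: read the wrist's pose just before it. camera_info takes no time and is no camera call; for the wrist camera it gives the pose at the moment of the call.
- job.close_job(): hands the job in, once; it reports no verdict.
The state is a dict: "clock": time; "joints": joint angles; "qvel": joint speeds; "tau": joint torques, N m; "position": TCP position; "orientation": TCP orientation; "force": force on the tool from outside, world axes, zero at the start; "moment": the same for the moment, N m; "grip_width": opening from 0.0 (shut) to 1.0 (fully open).
Only numpy, scipy, OpenCV 4.12 (cv2) and the standard library are available. Lean on these libraries where they do the work, as an engineer would, in place of code of your own. Each camera call takes 0.05 s, during which the arm holds its last target.

## Task

With the indexing table left at home, stand every specimen stub from the bench upright on the floor of its own chuck and turn the chuck's sleeve clockwise until the jaws are tight on it (open a chuck first if it is too far closed); close any chuck left empty too. Use a side chuck that can reach the lens for the stub with the square block, and only when all this is done turn the table a quarter turn by its handle, into the detent, so that this stub stands before the microscope's lens. Do not disturb the glassware, the jar or the slide box.

Things in the scene. Friction and masses are not known exactly. Their poses are not given: they have to be found in the camera images.
- block_stub: metal specimen stub: heavy round foot 32 in diameter and 28 high, then a round neck 14 in diameter and 22 high, then a square block 24 x 24 and 14 high on top (64 high in all), 150 g. Origin: centre of the underside; z up along the stub; x and y square to the block's sides.
- pin_stub_1: metal specimen stub: the same foot (32 in diameter, 28 high), then a plain round neck 14 in diameter and 36 high with no block (64 high in all), 150 g. Origin: centre of the underside, z up along the stub.
- pin_stub_2: a second stub just like pin_stub_1; one of the two may be absent.
- hub (a point): top centre of the indexing table's handle: a black bar 54 long, 16 thick and 32 high standing on the table's axis (its top is 58 above the bench, its underside 26); the point's x runs along the bar. The table is a light grey disc 260 in diameter, top 22 above the bench, on a dark base.
- turntable (a joint): turn of the indexing table, rad, growing anticlockwise seen from above. A sprung detent holds it at 0 (home: no chuck before the lens), at -1.571 and at +1.571; it catches firmly (about 0.6 Nm) within 0.07 rad of each; between them the table turns freely (0.06 Nm) and stays where left; stops at +-1.65. A hard push can force it out of a detent.
- lens_spot (a point): the point in front of the side-looking microscope's lens where a chuck's axis stands when indexed there: 90 from the table's axis, 24 above the bench. It does not turn with the table.
- rig: dark base of the table and microscope; origin on the table's axis, on the bench; y points from the axis to the microscope. The white microscope stands 140 to 325 along y, is up to 0.3 m high, and its lens tube ends 145 from the axis, 88 above the bench.
- seat_a (a point): centre of the floor of chuck a, on its vertical axis, 24 above the bench, 90 from the table's axis; turns with the table; it comes to the lens at turntable = +1.571. A stub stands here with its underside on this point.
- sleeve_a (a joint): turn of chuck a's knurled steel sleeve (ring, 68 outer diameter, from 26 to 56 above the bench) on the chuck's axis, rad: 0 open, grows clockwise from above as three jaws close, 4 mm of radius per rad. Jaws (tops 58 above the bench) stand at radius 21 mm at 0, meet a stub's foot at 1.25; stop at 1.5. Friction 0.3 Nm; stays where left. Starts between 0.2 and 1.4.
- seat_b (a point): centre of the floor of chuck b, on its vertical axis, 24 above the bench, 90 from the table's axis; turns with the table; the chuck farthest from the lens at home; the table's stops do not let it reach the lens. A stub stands here with its underside on this point.
- sleeve_b (a joint): turn of chuck b's knurled steel sleeve (ring, 68 outer diameter, from 26 to 56 above the bench) on the chuck's axis, rad: 0 open, grows clockwise from above as three jaws close, 4 mm of radius per rad. Jaws (tops 58 above the bench) stand at radius 21 mm at 0, meet a stub's foot at 1.25; stop at 1.5. Friction 0.3 Nm; stays where left. Starts between 0.2 and 1.4.
- seat_c (a point): centre of the floor of chuck c, on its vertical axis, 24 above the bench, 90 from the table's axis; turns with the table; it comes to the lens at turntable = -1.571. A stub stands here with its underside on this point.
- sleeve_c (a joint): turn of chuck c's knurled steel sleeve (ring, 68 outer diameter, from 26 to 56 above the bench) on the chuck's axis, rad: 0 open, grows clockwise from above as three jaws close, 4 mm of radius per rad. Jaws (tops 58 above the bench) stand at radius 21 mm at 0, meet a stub's foot at 1.25; stop at 1.5. Friction 0.3 Nm; stays where left. Starts between 0.2 and 1.4.
- beaker: glass beaker, 64 wide, 85 high; bystander, not to be disturbed. Origin: centre of its underside.
- dish: small shallow glass dish, 70 wide, 16 high; bystander, not to be disturbed. Origin: centre of its underside.
- slide_box: flat blue slide box 100 x 85 x 32; bystander, not to be disturbed. Origin: centre of its underside.
- reagent: amber jar, 60 wide, 130 high; bystander, not to be disturbed. Origin: centre of its underside.
Not all that is in view belongs to the job. Leave any green or turquoise look-alike of the pin_stub_1 alone.

How it is judged:
On the way, in this order (a step that is already met when the one before it is completed fails the run):
1. every stub present stands clamped in a chuck and every chuck is closed, with the table still at home (((distance between block_stub and seat_a below 0.0045 m and angle between block_stub's own z axis and vertical below 0.12 rad and value of joint sleeve_a above 1.25 rad) or (distance between block_stub and seat_b below 0.0045 m and angle between block_stub's own z axis and vertical below 0.12 rad and value of joint sleeve_b above 1.25 rad) or (distance between block_stub and seat_c below 0.0045 m and angle between block_stub's own z axis and vertical below 0.12 rad and value of joint sleeve_c above 1.25 rad)) and ((distance between pin_stub_1 and seat_a below 0.0045 m and angle between pin_stub_1's own z axis and vertical below 0.12 rad and value of joint sleeve_a above 1.25 rad) or (distance between pin_stub_1 and seat_b below 0.0045 m and angle between pin_stub_1's own z axis and vertical below 0.12 rad and value of joint sleeve_b above 1.25 rad) or (distance between pin_stub_1 and seat_c below 0.0045 m and angle between pin_stub_1's own z axis and vertical below 0.12 rad and value of joint sleeve_c above 1.25 rad)) and ((distance between pin_stub_2 and seat_a below 0.0045 m and angle between pin_stub_2's own z axis and vertical below 0.12 rad and value of joint sleeve_a above 1.25 rad) or (distance between pin_stub_2 and seat_b below 0.0045 m and angle between pin_stub_2's own z axis and vertical below 0.12 rad and value of joint sleeve_b above 1.25 rad) or (distance between pin_stub_2 and seat_c below 0.0045 m and angle between pin_stub_2's own z axis and vertical below 0.12 rad and value of joint sleeve_c above 1.25 rad)) and value of joint each of sleeve_a, sleeve_b, sleeve_c above 1.25 rad and value of joint turntable between -0.3 and 0.3 rad), for 0.2 s.
2. the table is turned so that the block stub stands before the lens (horizontal distance between block_stub and lens_spot below 0.008 m), for 0.2 s.
At the end, for the whole second after the job is handed in: every stub present stands upright (within 0.12 rad) on the floor of a chuck, its underside within 4.5 mm of the seat point, and all three sleeves, the empty chuck's too, are turned past 1.25 rad; the block stub is within 8 mm horizontally of the lens spot and the table is at rest (((distance between block_stub and seat_a below 0.0045 m and angle between block_stub's own z axis and vertical below 0.12 rad and value of joint sleeve_a above 1.25 rad) or (distance between block_stub and seat_b below 0.0045 m and angle between block_stub's own z axis and vertical below 0.12 rad and value of joint sleeve_b above 1.25 rad) or (distance between block_stub and seat_c below 0.0045 m and angle between block_stub's own z axis and vertical below 0.12 rad and value of joint sleeve_c above 1.25 rad)) and ((distance between pin_stub_1 and seat_a below 0.0045 m and angle between pin_stub_1's own z axis and vertical below 0.12 rad and value of joint sleeve_a above 1.25 rad) or (distance between pin_stub_1 and seat_b below 0.0045 m and angle between pin_stub_1's own z axis and vertical below 0.12 rad and value of joint sleeve_b above 1.25 rad) or (distance between pin_stub_1 and seat_c below 0.0045 m and angle between pin_stub_1's own z axis and vertical below 0.12 rad and value of joint sleeve_c above 1.25 rad)) and ((distance between pin_stub_2 and seat_a below 0.0045 m and angle between pin_stub_2's own z axis and vertical below 0.12 rad and value of joint sleeve_a above 1.25 rad) or (distance between pin_stub_2 and seat_b below 0.0045 m and angle between pin_stub_2's own z axis and vertical below 0.12 rad and value of joint sleeve_b above 1.25 rad) or (distance between pin_stub_2 and seat_c below 0.0045 m and angle between pin_stub_2's own z axis and vertical below 0.12 rad and value of joint sleeve_c above 1.25 rad)) and value of joint each of sleeve_a, sleeve_b, sleeve_c above 1.25 rad and horizontal distance between block_stub and lens_spot below 0.008 m and velocity of joint turntable between -0.05 and 0.05 rad/s); the robot touches nothing.
It fails at once if a bystander is pushed more than 4 cm or tipped (distance of any of beaker, dish, slide_box, reagent from where it was at the start of the episode above 0.04 m or angle between any of beaker, dish, slide_box, reagent's own z axis and vertical above 0.5 rad).
Of pin_stub_1, pin_stub_2 only 1 to 2 are there at a start; the rules pass over those that are not, and their reading is None.
At some moment in a run one of block_stub, pin_stub_1, pin_stub_2 may be knocked a few centimetres aside while the robot is not near it.
Once in a run the grip may slacken for a moment while it holds something.
It also fails if it takes over 210 s, if anything falls off the work surface, if the arm or the gripper's body presses on something with over 40 N, if the wrist force passes 120 N, or if a joint passes its speed limit or range.

## Working session

There is one attempt and no reset: what is moved stays moved. The work goes in short steps, Python scripts to look and compute and a tool call to move; the robot and the scene stay as the last step left them, time stands still between calls to the robot, and variables do not carry over. Pictures are saved under pics/ and viewed, and the job is handed in when it is done.

Besides the shell and the picture viewer there is one more tool, called after "Emit:" as name(argument=value, ...) on one line, values as JSON. send_rows: Moves the arm, as the interface text tells. Its arguments: {"type":"object","properties":{"rows":{"type":"array","items":{"type":"array","items":{"type":"array","items":{"type":"number"}}}},"force":{"type":"number"}},"required":["rows"]}

```bash
mkdir -p pics; cat > h.py <<'E'
import numpy as np,cv2
from workcell import sensors,viewer,job,arm
def snap(n,f):
    im=viewer.get_image(n); cv2.imwrite('pics/'+f,im[:,:,::-1]); return im
def crop(im,f,x0,y0,x1,y1,s):
    c=im[y0:y1,x0:x1,::-1]; cv2.imwrite('pics/'+f,cv2.resize(c,None,fx=s,fy=s,interpolation=cv2.INTER_CUBIC))
def cam(n):
    i=viewer.camera_info(n); R=cv2.Rodrigues(np.array(i['rvec'],float))[0]; return i,R,np.array(i['tvec'],float).ravel()
def p2w(n,u,v,z,c=None):
    i,R,t=c or cam(n)
    if n=='wrist':
        a=np.array([(u-i['cx'])/i['fx'],(v-i['cy'])/i['fy']]); r=np.hypot(*a)
        d=np.array([*(a/r*np.sin(r) if r>1e-9 else (0,0)),np.cos(r)])
    else: d=np.array([(u-i['cx'])/i['fx'],(v-i['cy'])/i['fy'],1])
    o=-R.T@t; d=R.T@d; return o+d*(z-o[2])/d[2]
def w2p(n,P,c=None):
    i,R,t=c or cam(n); q=R@np.array(P,float)+t
    if n=='wrist':
        r=np.hypot(q[0],q[1]); th=np.arctan2(r,q[2]); k=th/max(r,1e-9)
        return np.array([i['cx']+i['fx']*q[0]*k,i['cy']+i['fy']*q[1]*k])
    return np.array([i['cx']+i['fx']*q[0]/q[2],i['cy']+i['fy']*q[1]/q[2]])
E
python3 - <<'E'
from h import *
np.set_printoptions(precision=4,suppress=True)
s=sensors.observe(); print(s)
for n in('scene','top','wrist'):
    snap(n,n+'0.png'); i=viewer.camera_info(n); c=cam(n); print(n,i,-c[1].T@c[2])
E
```

```text
{'clock': 0.0, 'joints': array([1.1652, 0.0487, 0.0976, 1.622 , 0.    , 1.443 ]), 'qvel': array([-0.0001, -0.0012,  0.0008, -0.0003, -0.    ,  0.0009]), 'tau': array([  0.0006, -33.878 ,  32.0015,   0.0203,  -0.0002,  -0.    ]), 'position': array([0.1437, 0.5043, 0.2301]), 'orientation': array([-0.0003,  0.1385,  0.9904, -0.0011]), 'force': array([-0.1269, -0.4595, -0.0163]), 'moment': array([0.0415, 0.023 , 0.0355]), 'grip_width': 0.9982568173290334}
scene {'fx': 500.3409814948612, 'fy': 500.3409814948612, 'cx': 316.59379829740067, 'cy': 241.46742471857607, 'rvec': array([ 2.34  ,  0.6767, -0.2323]), 'tvec': array([-0.372 , -0.1504,  1.2815])} [ 0.8096 -0.6236  0.8712]
top {'fx': 622.6275637894757, 'fy': 622.6275637894757, 'cx': 320.67588680687527, 'cy': 226.39178129436763, 'rvec': array([ 2.1424, -2.1266,  0.1622]), 'tvec': array([-0.0409,  0.4722,  1.3243])} [ 0.2559 -0.0491  1.3822]
wrist {'fx': 371.64829954431775, 'fy': 371.64829954431775, 'cx': 319.6304328110425, 'cy': 245.14700109343647, 'rvec': array([-2.3218, -1.7528, -0.2439]), 'tvec': array([-0.5239, -0.035 ,  0.3784])} [0.0762 0.5234 0.3728]
```

```bash
python3 - <<'E'
from h import *
im=cv2.imread('pics/top0.png')[:,:,::-1]; 
crop(im,'c1.png',365,140,515,265,5); crop(im,'c2.png',195,105,335,260,4)
im=cv2.imread('pics/scene0.png')[:,:,::-1]; crop(im,'c3.png',320,190,480,310,5);crop(im,'c4.png',220,290,360,420,4)
E
python3 - <<'E'
from h import *
np.set_printoptions(precision=4,suppress=True)
c=cam('top'); s=cam('scene')
for n,u,v,z in [('block',414.6,156.4,.064),('pinA',416.8,200.6,.028),('pinB',403,247.6,.028),('a',260,131,.056),('b',301.75,169,.056),('c',260.75,211,.056),('hub',260.7,171,.058),('green',384,211,.028),('turq1',433.5,231,.028),('turq2',445.5,172,.028),('beaker',488.5,165.5,.085),('dish',484.5,225,.016),('reagent',142,313,.13)]:
    p=p2w('top',u,v,z,c); print(n,p,np.hypot(p[0],p[1]))
for n,u,v,z in [('block',220+460/4,290+290/4,.064),('pinA',220+281/4,290+247/4,.028),('pinB',220+143/4,290+98/4,.028),('a',320+602/5,190+326/5,.056),('b',320+320/5,190+385/5,.056),('c',320+222/5,190+167/5,.056)]:
    p=p2w('scene',u,v,z,s); print(n,p)
# block yaw from top crop corners
P=[p2w('top',365+x/5,140+y/5,.064,c) for x,y in [(246,45),(287,83),(250,122),(209,82)]]
for i in range(4):
    d=P[(i+1)%4]-P[i]; print(np.degrees(np.arctan2(d[1],d[0])),np.hypot(*d[:2]))
h=[p2w('top',195+x/4,105+y/4,.058,c) for x,y in [(260,213),(262,320)]]; print(h)
E
```

```text
block [ 0.6243 -0.2413  0.064 ] 0.6692689675013567
pinA [ 0.5333 -0.2498  0.028 ] 0.5889301046259371
pinB [ 0.4282 -0.2179  0.028 ] 0.4804652582948251
a [0.6825 0.0985 0.056 ] 0.6895410662292591
b [0.5966 0.0049 0.056 ] 0.596571956233629
c [0.5024 0.0926 0.056 ] 0.5108725406124707
hub [0.591  0.0946 0.058 ] 0.5985132387116444
green [ 0.5094 -0.177   0.028 ] 0.5392914838674292
turq1 [ 0.4654 -0.2853  0.028 ] 0.5459361505577125
turq2 [ 0.5988 -0.3148  0.028 ] 0.6765369552076433
beaker [ 0.5992 -0.3959  0.085 ] 0.7181855212602922
dish [ 0.4815 -0.4007  0.016 ] 0.6264651797121193
reagent [0.28   0.3172 0.13  ] 0.4230668453209008
block [ 0.6253 -0.2408  0.064 ]
pinA [ 0.5349 -0.2497  0.028 ]
pinB [ 0.4314 -0.2181  0.028 ]
a [0.6857 0.0988 0.056 ]
b [0.5989 0.0053 0.056 ]
c [0.5055 0.093  0.056 ]
-134.06918987720692 0.024486811692736216
137.03591109645464 0.024068617085240714
44.54751883253929 0.025062194088550625
-44.322901959781376 0.02345935283680231
[array([0.6197, 0.0968, 0.058 ]), array([0.5596, 0.0943, 0.058 ])]
```

Emit:
send_rows(rows=[[[0.02, -0.036, 0, 0, 1], [0.02, -0.036, 0, 0, 1], [0.02, -0.036, 0, 0, 1], [0.02, -0.036, 0, 0, 1], [0.02, -0.036, 0, 0, 1], [0.02, -0.036, 0, 0, 1], [0.02, -0.036, 0, 0, 1], [0.02, -0.036, 0, 0, 1]]])

```text
clock: 0.82
position: [0.3, 0.2139, 0.2231]
orientation: [-0.003, 0.129, 0.992, -0.004]
force: [1.2, 0.8, -0.0]
grip_width: 0.998
```

Emit:
send_rows(rows=[[[0.025, -0.03, 0, 5, 1], [0.025, -0.03, 0, 5, 1], [0.025, -0.03, 0, 5, 1], [0.025, -0.03, 0, 0, 1], [0.025, -0.03, 0, 0, 1], [0.025, -0.03, 0, 0, 1], [0.025, -0.03, 0, 0, 1], [0, 0, 0, 0, 1]]])

```text
clock: 1.48
position: [0.479, -0.0117, 0.2203]
orientation: [-0.001, 0.001, 1.0, -0.005]
force: [-0.8, 0.8, -0.3]
grip_width: 1.003
```

```bash
cat >> h.py <<'E'
def st():
    s=sensors.observe(); q=s['orientation']; 
    n=np.degrees(np.arctan2(q[2],q[1])); psi=(2*n-90)%180
    print('t%.2f'%s['clock'],'pos',np.round(s['position'],4),'psi %.1f'%psi,'q6 %.1f'%np.degrees(s['joints'][5]),'F',np.round(s['force'],1),'M',np.round(s['moment'],2),'w %.3f'%s['grip_width']); return s
E
python3 - <<'E'
from h import *
st(); snap('wrist','w1.png')
E
```

```text
t1.48 pos [ 0.479  -0.0117  0.2203] psi 89.9 q6 -9.0 F [-0.8  0.8 -0.3] M [0.06 0.02 0.02] w 1.003
```

```bash
python3 - <<'E'
from h import *
im=cv2.imread('pics/w1.png')[:,:,::-1]; crop(im,'c5.png',285,190,485,340,4); crop(im,'c6.png',280,290,480,420,4)
E
python3 - <<'E'
from h import *
np.set_printoptions(precision=4,suppress=True)
c=cam('wrist')
C=p2w('wrist',285+612/4,190+244/4,.056,c); B=p2w('wrist',280+241/4,290+216/4,.056,c)
print(C,B)
for o,z,x,y in[(C,.058,285+610/4,190+333/4),(C,.058,285+688/4,190+200/4),(C,.058,285+545/4,190+205/4)]:
    p=p2w('wrist',x,y,z,c); print('c',np.hypot(*(p-o)[:2]),p-o)
for x,y in[(280+195/4,290+283/4),(280+318/4,290+220/4),(280+180/4,290+170/4)]:
    p=p2w('wrist',x,y,.058,c); print('b',np.hypot(*(p-B)[:2]),p-B)
# ring check
for x,y in[(474,244),(750,244),(612,105),(612,386)]: print(p2w('wrist',285+x/4,190+y/4,.056,c)-C)
E
```

```text
[0.4988 0.0948 0.056 ] [0.5913 0.0089 0.056 ]
c 0.020389215057103505 [0.0204 0.0009 0.002 ]
c 0.01975280523527425 [-0.0107  0.0166  0.002 ]
c 0.01945246266634012 [-0.0095 -0.017   0.002 ]
b 0.020973749156064512 [ 0.018  -0.0108  0.002 ]
b 0.018272532641939728 [0.0002 0.0183 0.002 ]
b 0.02015374588544441 [-0.0139 -0.0146  0.002 ]
[-0.0001 -0.032   0.    ]
[0.0001 0.034  0.    ]
[-0.0315 -0.0026  0.    ]
[0.0341 0.0035 0.    ]
```

Emit:
send_rows(rows=[[[0.035, 0.018, -0.008, 0, 1], [0.035, 0.018, -0.008, 0, 1], [0.035, 0.018, -0.008, 0, 1], [0.035, 0.018, -0.008, 0, 1], [0.035, 0.018, -0.008, 0, 1], [0.02, 0.018, -0.008, 0, 1], [0, 0, -0.03, 0, 1], [0, 0, 0, 0, 1]]])

```text
clock: 2.2
position: [0.6699, 0.1107, 0.1349]
orientation: [-0.009, 0.0, 1.0, -0.002]
force: [-3.5, -0.5, -3.9]
grip_width: 0.999
```

Emit:
send_rows(rows=[[[0, 0, 0, 0, 1]]])

```text
clock: 2.28
position: [0.6688, 0.1124, 0.1344]
orientation: [-0.01, -0.001, 1.0, -0.002]
force: [0.4, -0.3, 1.8]
grip_width: 0.997
```

```bash
python3 - <<'E'
from h import *
st(); print(cam('wrist')[1].T@-cam('wrist')[2]);im=snap('wrist','w2.png')
E
```

```text
t2.28 pos [0.6688 0.1124 0.1344] psi 90.1 q6 3.9 F [ 0.4 -0.3  1.8] M [ 0.01 -0.02 -0.02] w 0.997
[0.60124131 0.11266701 0.27825722]
```

```bash
python3 - <<'E'
from h import *
np.set_printoptions(precision=4,suppress=True)
im=cv2.imread('pics/w2.png')[:,:,::-1]; crop(im,'c7.png',230,200,370,340,5)
crop(im,'c8.png',100,80,230,210,5)
E
python3 - <<'E'
from h import *
np.set_printoptions(precision=4,suppress=True)
c=cam('wrist')
def circ(P):
    P=np.array(P)[:,:2]; A=np.c_[2*P,np.ones(len(P))]; s=np.linalg.lstsq(A,(P**2).sum(1),rcond=None)[0]; return s[:2],np.sqrt(s[2]+s[:2]@s[:2])
w=lambda x0,y0,s,pts,z:[p2w('wrist',x0+x/s,y0+y/s,z,c) for x,y in pts]
print('a jaw',circ(w(230,200,5,[(340,258),(225,472),(487,468)],.058)))
print('a ring',circ(w(230,200,5,[(350,138),(350,632),(90,385),(610,385),(170,565),(535,565)],.056)))
print('b jaw',circ(w(100,80,5,[(397,315),(200,215),(218,500)],.058)))
print('b ring',circ(w(100,80,5,[(48,330),(512,330),(285,73),(260,597),(120,180),(450,150),(110,510)],.056)))
c=cam('wrist'); print(circ(w(285,190,4,[(474,244),(750,244),(612,105),(612,386)],.056)))
# tcp proj
print(w2p('wrist',sensors.observe()['position'],c))
E
```

```text
a jaw (array([0.6808, 0.0997]), np.float64(0.01903686180894611))
a ring (array([0.6808, 0.099 ]), np.float64(0.03341558649151894))
b jaw (array([0.5965, 0.0063]), np.float64(0.01977504526222787))
b ring (array([0.5949, 0.0073]), np.float64(0.03321155334051862))
(array([0.6628, 0.188 ]), np.float64(0.02359108257071104))
[320.1359 312.3351]
```

Emit:
send_rows(rows=[[[0.014, -0.013, -0.02, 0, 1], [0, 0, -0.02, 0, 1], [0, 0, -0.015, 0, 1], [0, 0, 0, 0, 1], [0, 0, 0, 0, 1]]])

```text
clock: 2.75
position: [0.684, 0.0988, 0.0923]
orientation: [-0.003, -0.0, 1.0, -0.002]
force: [0.0, -0.2, -0.7]
grip_width: 0.998
```

```bash
python3 - <<'E'
from h import *
s=st();print(s['orientation'])
E
```

```text
t2.75 pos [0.684  0.0988 0.0923] psi 90.0 q6 2.7 F [ 0.  -0.2 -0.7] M [-0.03 -0.02  0.02] w 0.998
[-3.29755061e-03 -3.47558536e-04  9.99992609e-01 -1.94628644e-03]
```

Emit:
send_rows(rows=[[[0, 0, -0.02, 0, 1], [0, 0, -0.02, 0, 1], [0, 0, -0.015, 0, 1], [0, 0, -0.005, 0, 1], [0, 0, 0, 0, 1], [0, 0, 0, 0, 1]]])

```text
clock: 3.25
position: [0.6913, 0.0982, 0.0521]
orientation: [0.01, 0.001, 1.0, -0.001]
force: [-0.1, -0.2, 0.5]
grip_width: 1.002
```

```bash
python3 - <<'E'
from h import *
st(); snap('wrist','w3.png')
E
```

```text
t3.25 pos [0.6913 0.0982 0.0521] psi 89.9 q6 2.7 F [-0.1 -0.2  0.5] M [ 0.02 -0.03 -0.01] w 1.002
```

Emit:
send_rows(rows=[[[-0.008, 0, 0, 0, 1], [0, 0, 0, 0, 1], [0, 0, -0.008, 0, 1], [0, 0, 0, 0, 1], [0, 0, 0, 0, 1]]])

```text
clock: 3.72
position: [0.6886, 0.0984, 0.0523]
orientation: [0.017, 0.001, 1.0, -0.001]
force: [-0.4, 0.2, 0.6]
grip_width: 1.004
```

```bash
python3 - <<'E'
from h import *
s=st();print(s['orientation'])
E
```

```text
t3.72 pos [0.6886 0.0984 0.0523] psi 89.9 q6 2.8 F [-0.4  0.2  0.6] M [0.05 0.02 0.01] w 1.004
[ 1.67400456e-02  6.33428669e-04  9.99859202e-01 -9.72920119e-04]
```

```bash
python3 - <<'E'
from h import *
s=st();print(np.round(s['joints'],3),np.round(s['qvel'],3),np.round(s['tau'],1))
E
```

```text
t3.72 pos [0.6886 0.0984 0.0523] psi 89.9 q6 2.8 F [-0.4  0.2  0.6] M [0.05 0.02 0.01] w 1.004
[ 0.047  0.485  0.268  1.32  -0.004  0.048] [ 0.001  0.01  -0.009 -0.004  0.001  0.   ] [  0.  -48.7  30.9  -0.1  -0.    0. ]
```

Emit:
send_rows(rows=[[[0, 0, -0.02, 0, 1]]])

```text
clock: 3.8
position: [0.6926, 0.0986, 0.0377]
orientation: [0.022, 0.001, 1.0, -0.001]
force: [2.2, -0.4, 0.6]
grip_width: 1.001
```

```bash
python3 - <<'E'
from h import *
s=st();print(np.round(s['joints'],3),np.round(s['qvel'],3),np.round(s['tau'],1))
E
```

```text
t3.80 pos [0.6926 0.0986 0.0377] psi 89.9 q6 2.8 F [ 2.2 -0.4  0.6] M [-0.   -0.01 -0.01] w 1.001
[ 0.047  0.492  0.248  1.283 -0.004  0.048] [-0.001  0.143 -0.337 -0.491  0.     0.   ] [  0.1 -46.8  29.1   1.   -0.    0. ]
```

Emit:
send_rows(rows=[[[0, 0, 0, 0, 1]]])

```text
clock: 3.88
position: [0.6898, 0.0985, 0.033]
orientation: [0.018, 0.001, 1.0, -0.001]
force: [-1.0, -1.4, -1.7]
grip_width: 1.0
```

```bash
python3 - <<'E'
from h import *
s=st();print(np.round(s['joints'],3),np.round(s['qvel'],3),np.round(s['tau'],1))
E
```

```text
t3.88 pos [0.6898 0.0985 0.033 ] psi 89.9 q6 2.8 F [-1.  -1.4 -1.7] M [-0.06  0.17 -0.01] w 1.000
[ 0.047  0.496  0.244  1.283 -0.004  0.048] [ 0.001 -0.041  0.081  0.047 -0.    -0.   ] [ -0.1 -57.3  37.6  -1.3  -0.   -0. ]
```

Emit:
send_rows(rows=[[[-0.01, 0, 0, 0, 1], [0, 0, 0, 0, 1]]])

```text
clock: 4.05
position: [0.6795, 0.0984, 0.0325]
orientation: [0.017, 0.001, 1.0, -0.001]
force: [0.9, -0.5, -0.2]
grip_width: 1.0
```

```bash
python3 - <<'E'
from h import *
s=st();print(s['orientation'],np.round(s['joints'],3),np.round(s['qvel'],3),np.round(s['tau'],1))
E
```

```text
t4.05 pos [0.6795 0.0984 0.0325] psi 89.9 q6 2.8 F [ 0.9 -0.5 -0.2] M [-0.01  0.07 -0.05] w 1.000
[ 1.71768812e-02  6.64214078e-04  9.99851823e-01 -9.19853437e-04] [ 0.048  0.471  0.209  1.274 -0.004  0.049] [-0.004  0.026  0.066 -0.036 -0.003 -0.   ] [ -0.3 -50.9  33.1  -0.6  -0.    0. ]
```

Emit:
send_rows(rows=[[[0.005, 0, -0.003, 0, 1], [0, 0, 0, 0, 1]]])

```text
clock: 4.22
position: [0.6857, 0.0984, 0.0303]
orientation: [0.018, 0.001, 1.0, -0.001]
force: [-1.3, -0.7, 0.4]
grip_width: 1.003
```

Emit:
send_rows(force=30, rows=[[[0, 0, 0, 0, 0.82], [0, 0, 0, 0, 0.74], [0, 0, 0, 0, 0.7], [0, 0, 0, 0, 0.7], [0, 0, 0, 0, 0.7]]])

```text
clock: 4.63
position: [0.6869, 0.099, 0.0315]
orientation: [0.018, 0.001, 1.0, -0.0]
force: [0.3, 0.6, 0.1]
grip_width: 0.791
```

```bash
python3 - <<'E'
from h import *
s=st();print(s['orientation']); snap('wrist','w4.png')
E
```

```text
t4.63 pos [0.6869 0.099  0.0315] psi 89.9 q6 2.8 F [0.3 0.6 0.1] M [ 0.09  0.22 -0.08] w 0.791
[ 1.80549506e-02  9.30295423e-04  9.99836563e-01 -2.24120449e-05]
```

Emit:
send_rows(rows=[[[0, 0, 0, 7, 0.7], [0, 0, 0, 7, 0.7], [0, 0, 0, 0, 0.7]]])

```text
clock: 4.93
position: [0.6868, 0.1, 0.0315]
orientation: [0.018, -0.126, 0.992, 0.003]
force: [-0.4, 0.1, -0.4]
grip_width: 0.788
```

```bash
python3 - <<'E'
from h import *
s=st();print(s['orientation'])
E
```

```text
t4.93 pos [0.6868 0.1    0.0315] psi 104.4 q6 -11.9 F [-0.4  0.1 -0.4] M [-0.05  0.09  0.29] w 0.788
[ 0.01799011 -0.12557469  0.99191636  0.00304594]
```

Emit:
send_rows(rows=[[[0, 0, 0, 7, 0.7], [0, 0, 0, 7, 0.7], [0, 0, 0, 0, 0.7]]])

```text
clock: 5.18
position: [0.6864, 0.1009, 0.0315]
orientation: [0.017, -0.246, 0.969, 0.006]
force: [-0.9, 0.1, -0.7]
grip_width: 0.787
```

```bash
python3 - <<'E'
from h import *
s=st(); im=snap('wrist','w5.png')
E
```

```text
t5.18 pos [0.6864 0.1009 0.0315] psi 118.5 q6 -26.1 F [-0.9  0.1 -0.7] M [-0.16  0.04  0.28] w 0.787
```

Emit:
send_rows(rows=[[[0, 0, 0, 7, 0.7], [0, 0, 0, 0, 0.7]]])

```text
clock: 5.4
position: [0.6874, 0.1021, 0.0316]
orientation: [0.018, -0.299, 0.954, 0.008]
force: [0.5, -1.1, -1.2]
grip_width: 0.793
```

```bash
python3 - <<'E'
from h import *
s=st()
E
```

```text
t5.40 pos [0.6874 0.1021 0.0316] psi 124.9 q6 -32.5 F [ 0.5 -1.1 -1.2] M [-0.1 -0.1  0.3] w 0.793
```

Emit:
send_rows(rows=[[[0, 0, 0, 7, 0.7], [0, 0, 0, 0, 0.7]]])

```text
clock: 5.57
position: [0.6891, 0.1045, 0.0316]
orientation: [0.02, -0.353, 0.935, 0.01]
force: [-2.4, -2.7, 1.7]
grip_width: 0.788
```

```bash
python3 - <<'E'
from h import *
s=st()
E
```

```text
t5.57 pos [0.6891 0.1045 0.0316] psi 131.3 q6 -39.1 F [-2.4 -2.7  1.7] M [-0.53  0.76  0.26] w 0.788
```

Emit:
send_rows(rows=[[[0, 0, 0, 0, 1], [0, 0, 0, 0, 1], [0, 0, 0, 0, 1], [0, 0, 0.03, 0, 1], [0, 0, 0.03, -7, 1], [0, 0, 0.03, -7, 1], [0, 0, 0.03, -7, 1], [0, 0, 0, 0, 1]]])

```text
clock: 6.23
position: [0.6847, 0.1009, 0.1516]
orientation: [0.017, -0.159, 0.987, 0.007]
force: [1.1, 0.6, 2.3]
grip_width: 0.996
```

```bash
python3 - <<'E'
from h import *
s=st(); im=snap('wrist','w6.png'); crop(im,'c9.png',200,180,440,380,3.2); im=snap('top','t6.png'); crop(im,'c10.png',365,140,515,265,5)
E
```

```text
t6.23 pos [0.6847 0.1009 0.1516] psi 108.3 q6 -15.9 F [1.1 0.6 2.3] M [ 0.01 -0.02 -0.01] w 0.996
```

Emit:
send_rows(rows=[[[-0.01, -0.038, 0, 3, 1], [-0.01, -0.038, 0, 3, 1], [-0.01, -0.038, 0, 3, 1], [-0.008, -0.038, 0, 3, 1], [-0.006, -0.038, 0, 4, 0.7], [-0.005, -0.038, 0, 4, 0.6], [-0.005, -0.038, 0, 4, 0.55], [0, -0.038, 0, 3, 0.55]]])

```text
clock: 7.0
position: [0.6186, -0.2031, 0.1318]
orientation: [0.003, -0.404, 0.914, 0.016]
force: [1.1, -0.7, -0.6]
grip_width: 0.551
```

Emit:
send_rows(rows=[[[0, -0.02, 0, 0, 0.55], [0, 0, 0, 0, 0.55], [0, 0, 0, 0, 0.55]]])

```text
clock: 7.25
position: [0.6136, -0.2333, 0.1247]
orientation: [-0.001, -0.399, 0.917, 0.018]
force: [-0.6, 0.4, -0.0]
grip_width: 0.551
```

```bash
python3 - <<'E'
from h import *
s=st(); print(s['orientation']);im=snap('wrist','w7.png')
E
```

```text
t7.25 pos [ 0.6136 -0.2333  0.1247] psi 137.1 q6 -74.4 F [-0.6  0.4 -0. ] M [ 0.01 -0.01 -0.01] w 0.551
[-6.38842057e-04 -3.99333880e-01  9.16625710e-01  1.81480601e-02]
```

```bash
python3 - <<'E'
from h import *
np.set_printoptions(precision=4,suppress=True)
c=cam('wrist'); s=sensors.observe()
print(p2w('wrist',295,264,.064,c), p2w('wrist',387,145,.028,c),p2w('wrist',513,90,.028,c), p2w('wrist',245.5,140,.028,c))
P=[p2w('wrist',x,y,.064,c) for x,y in[(275,245),(315,245)]];d=P[1]-P[0];print(np.degrees(np.arctan2(d[1],d[0])))
# tcp axis at z=.06
from scipy.spatial.transform import Rotation as R
q=s['orientation'];zt=R.from_quat([q[1],q[2],q[3],q[0]]).as_matrix()[:,2];print(zt)
E
```

```text
[ 0.6216 -0.2414  0.064 ] [ 0.5328 -0.2507  0.028 ] [ 0.4344 -0.2211  0.028 ] [ 0.5968 -0.3147  0.028 ]
136.54194468330232
[-0.0166  0.0323 -0.9993]
```

Emit:
send_rows(rows=[[[0.01, -0.008, -0.01, 0, 0.55], [0, 0, -0.015, 0, 0.55], [0, 0, -0.015, 0, 0.55], [0, 0, 0, 0, 0.55]]])

```text
clock: 7.63
position: [0.6237, -0.2352, 0.0813]
orientation: [-0.002, -0.402, 0.916, 0.02]
force: [-0.2, 0.5, -0.9]
grip_width: 0.548
```

```bash
cat >> h.py <<'E'
from scipy.spatial.transform import Rotation as Ro
def zt():
    q=sensors.observe()['orientation'];return np.round(Ro.from_quat([q[1],q[2],q[3],q[0]]).as_matrix()[:,2],4)
E
python3 - <<'E'
from h import *
s=st(); print(zt())
E
```

```text
t7.63 pos [ 0.6237 -0.2352  0.0813] psi 137.4 q6 -74.5 F [-0.2  0.5 -0.9] M [ 0.    0.01 -0.03] w 0.548
[-0.0189  0.0352 -0.9992]
```

Emit:
send_rows(rows=[[[0, -0.006, -0.015, 0, 0.55], [0, 0, -0.015, 0, 0.55], [0, 0, -0.01, 0, 0.55], [0, 0, 0, 0, 0.55]]])

```text
clock: 7.97
position: [0.6243, -0.2343, 0.0405]
orientation: [-0.002, -0.405, 0.914, 0.021]
force: [-1.0, 0.2, 0.7]
grip_width: 0.549
```

```bash
python3 - <<'E'
from h import *
s=st(); print(zt());im=snap('wrist','w8.png')
E
```

```text
t7.97 pos [ 0.6243 -0.2343  0.0405] psi 137.8 q6 -74.8 F [-1.   0.2  0.7] M [-0.06  0.04 -0.03] w 0.549
[-0.0204  0.0371 -0.9991]
```

Emit:
send_rows(rows=[[[-0.001, -0.009, -0.005, 0, 0.55], [0, 0, 0, 0, 0.55]]])

```text
clock: 8.18
position: [0.6247, -0.2428, 0.0381]
orientation: [-0.001, -0.407, 0.913, 0.02]
force: [-0.3, 0.1, 0.4]
grip_width: 0.549
```

```bash
python3 - <<'E'
from h import *
s=st(); print(zt())
E
```

```text
t8.18 pos [ 0.6247 -0.2428  0.0381] psi 138.0 q6 -75.6 F [-0.3  0.1  0.4] M [0.01 0.06 0.09] w 0.549
[-0.0178  0.0357 -0.9992]
```

Emit:
send_rows(force=60, rows=[[[0, 0, 0, 0, 0.4], [0, 0, 0, 0, 0.3], [0, 0, 0, 0, 0.2], [0, 0, 0, 0, 0.2], [0, 0, 0, 0, 0.2]]])

```text
clock: 8.6
position: [0.6259, -0.2443, 0.041]
orientation: [0.001, -0.406, 0.914, 0.018]
force: [1.3, -0.2, -0.8]
grip_width: 0.262
```

```bash
python3 - <<'E'
from h import *
s=st(); print(zt());im=snap('wrist','w9.png')
E
```

```text
t8.60 pos [ 0.6259 -0.2443  0.041 ] psi 137.9 q6 -75.6 F [ 1.3 -0.2 -0.8] M [-0.1  -0.05 -0.05] w 0.262
[-0.014   0.0341 -0.9993]
```

Emit:
send_rows(force=80, rows=[[[0, 0, 0.02, 0, 0.2], [0, 0, 0.03, 0, 0.2], [0, 0, 0.03, 0, 0.2], [0, 0, 0.01, 0, 0.2]]])

```text
clock: 8.98
position: [0.6204, -0.2415, 0.1254]
orientation: [-0.004, -0.406, 0.914, 0.025]
force: [1.1, -0.3, -0.0]
grip_width: 0.265
```

Emit:
send_rows(rows=[[[-0.01, 0.03, 0, 0, 0.2], [-0.01, 0.03, 0, 0, 0.2], [-0.01, 0.03, 0, 0, 0.2], [-0.01, 0.03, 0, 0, 0.2], [-0.01, 0.03, 0, 0, 0.2], [-0.01, 0.03, 0, 0, 0.2], [-0.01, 0.03, 0, 0, 0.2], [0, 0, 0, 0, 0.2]]])

```text
clock: 9.65
position: [0.5484, -0.0281, 0.1238]
orientation: [-0.002, -0.403, 0.915, 0.022]
force: [-0.4, -0.4, -2.4]
grip_width: 0.263
```

```bash
python3 - <<'E'
from h import *
s=st(); print(zt());im=snap('wrist','w10.png')
E
```

```text
t9.65 pos [ 0.5484 -0.0281  0.1238] psi 137.5 q6 -58.6 F [-0.4 -0.4 -2.4] M [-0.11 -0.05 -0.02] w 0.263
[-0.0221  0.0386 -0.999 ]
```

Emit:
send_rows(rows=[[[-0.011, 0.03, 0, 0, 0.2], [-0.011, 0.03, 0, 0, 0.2], [-0.011, 0.03, 0, 0, 0.2], [-0.011, 0.025, 0, 0, 0.2], [0, 0, 0, 0, 0.2], [0, 0, 0, 0, 0.2]]])

```text
clock: 10.2
position: [0.506, 0.0836, 0.1207]
orientation: [-0.002, -0.4, 0.916, 0.018]
force: [-0.1, -1.1, -1.3]
grip_width: 0.265
```

```bash
python3 - <<'E'
from h import *
s=st(); print(zt());im=snap('wrist','w11.png'); snap('top','t11.png'); im=snap('scene','s11.png'); crop(im,'c11.png',310,140,470,300,4)
E
```

```text
t10.20 pos [0.506  0.0836 0.1207] psi 137.2 q6 -46.4 F [-0.1 -1.1 -1.3] M [-0.07 -0.08 -0.01] w 0.265
[-0.0184  0.0311 -0.9993]
```

```bash
python3 - <<'E'
from h import *
np.set_printoptions(precision=4,suppress=True)
c=cam('wrist')
print(p2w('wrist',330,258,.056,c),p2w('wrist',134,266,.056,c), p2w('wrist',274,258,.056,c)-p2w('wrist',386,258,.056,c))
im=cv2.imread('pics/w11.png')[:,:,::-1];crop(im,'c12.png',250,190,410,320,5)
E
```

```text
[0.4983 0.0867 0.056 ] [0.592  0.0058 0.056 ] [ 0.048  -0.0459  0.    ]
```

Emit:
send_rows(rows=[[[-0.002, 0.007, -0.005, 0, 0.2], [0, 0, 0, 0, 0.2]]])

```text
clock: 10.52
position: [0.5057, 0.0877, 0.1154]
orientation: [-0.002, -0.397, 0.918, 0.018]
force: [-0.1, -0.7, -2.4]
grip_width: 0.263
```

```bash
python3 - <<'E'
from h import *
s=st(); print(zt())
E
```

```text
t10.52 pos [0.5057 0.0877 0.1154] psi 136.8 q6 -45.6 F [-0.1 -0.7 -2.4] M [-0.05 -0.02 -0.02] w 0.263
[-0.0177  0.0311 -0.9994]
```

Emit:
send_rows(rows=[[[-0.003, 0.005, -0.008, 0, 0.2], [0, 0, 0, 0, 0.2]]])

```text
clock: 10.68
position: [0.5031, 0.0919, 0.1064]
orientation: [-0.002, -0.396, 0.918, 0.018]
force: [-0.6, -0.2, -2.4]
grip_width: 0.262
```

```bash
python3 - <<'E'
from h import *
s=st(); print(zt()); im=snap('wrist','w12.png');crop(im,'c13.png',230,180,430,380,4)
im=snap('scene','s12.png'); crop(im,'c14.png',330,180,420,270,7)
E
```

```text
t10.68 pos [0.5031 0.0919 0.1064] psi 136.6 q6 -44.9 F [-0.6 -0.2 -2.4] M [-0.    0.03  0.01] w 0.262
[-0.0177  0.0309 -0.9994]
```

```bash
python3 - <<'E'
from h import *
np.set_printoptions(precision=4,suppress=True)
c=cam('wrist'); s=sensors.observe(); P=s['position']; Z=zt(); x=np.array([-.685,-.728,0])
b=P+Z*.041; print('bottom',b)
f=p2w('wrist',322.5,248.75,b[2],c); print('rim',f,'centre',f-x*.016)
# ring top edge (near camera): y=128 and left/right
t=p2w('wrist',230+350/4,180+128/4,.056,c); print('ring far',t,'centre',t-x*.034)
l=p2w('wrist',230+112/4,180+350/4,.056,c);r=p2w('wrist',230+592/4,180+350/4,.056,c);print(l,r,(l+r)/2,np.hypot(*(l-r)[:2]))
E
```

```text
bottom [0.5039 0.0926 0.0671]
rim [0.4916 0.0823 0.0671] centre [0.5025 0.0939 0.0671]
ring far [0.4815 0.0684 0.056 ] centre [0.5048 0.0931 0.056 ]
[0.527  0.0682 0.056 ] [0.4786 0.1148 0.056 ] [0.5028 0.0915 0.056 ] 0.06716843516040368
```

Emit:
send_rows(rows=[[[0.002, -0.001, -0.012, 0, 0.2], [0, 0, 0, 0, 0.2]]])

```text
clock: 10.95
position: [0.5081, 0.0902, 0.0968]
orientation: [0.001, -0.396, 0.918, 0.016]
force: [-2.3, -0.1, -2.5]
grip_width: 0.262
```

```bash
python3 - <<'E'
from h import *
s=st(); print(zt())
E
```

```text
t10.95 pos [0.5081 0.0902 0.0968] psi 136.6 q6 -45.1 F [-2.3 -0.1 -2.5] M [-0.11  0.43 -0.01] w 0.262
[-0.0106  0.0299 -0.9995]
```

Emit:
send_rows(rows=[[[-0.005, 0.001, 0.004, 0, 0.2], [0, 0, 0, 0, 0.2]]])

```text
clock: 11.12
position: [0.5024, 0.0909, 0.0999]
orientation: [0.0, -0.396, 0.918, 0.016]
force: [0.8, -0.8, -1.7]
grip_width: 0.264
```

```bash
python3 - <<'E'
from h import *
s=st(); print(zt())
E
```

```text
t11.12 pos [0.5024 0.0909 0.0999] psi 136.6 q6 -45.0 F [ 0.8 -0.8 -1.7] M [-0.03 -0.04  0.03] w 0.264
[-0.0123  0.0298 -0.9995]
```

Emit:
send_rows(rows=[[[-0.002, 0.0005, -0.012, 0, 0.2], [0, 0, 0, 0, 0.2]]])

```text
clock: 11.28
position: [0.5005, 0.0914, 0.0874]
orientation: [0.001, -0.396, 0.918, 0.016]
force: [-1.2, 0.5, -2.8]
grip_width: 0.261
```

```bash
python3 - <<'E'
from h import *
s=st(); print(zt())
E
```

```text
t11.28 pos [0.5005 0.0914 0.0874] psi 136.6 q6 -44.9 F [-1.2  0.5 -2.8] M [-0.04  0.05  0.01] w 0.261
[-0.011   0.0296 -0.9995]
```

Emit:
send_rows(rows=[[[0.001, 0, -0.01, 0, 0.2], [0, 0, 0, 0, 0.2]]])

```text
clock: 11.45
position: [0.501, 0.0914, 0.0756]
orientation: [0.0, -0.396, 0.918, 0.016]
force: [-1.4, 0.7, -3.8]
grip_width: 0.263
```

```bash
python3 - <<'E'
from h import *
s=st(); print(zt())
E
```

```text
t11.45 pos [0.501  0.0914 0.0756] psi 136.6 q6 -44.9 F [-1.4  0.7 -3.8] M [ 0.01  0.1  -0.01] w 0.263
[-0.0116  0.0295 -0.9995]
```

Emit:
send_rows(rows=[[[0, 0, -0.007, 0, 0.2], [0, 0, 0, 0, 0.2]]])

```text
clock: 11.62
position: [0.5004, 0.0914, 0.067]
orientation: [-0.0, -0.396, 0.918, 0.016]
force: [-0.7, -0.8, -2.5]
grip_width: 0.263
```

```bash
python3 - <<'E'
from h import *
s=st(); print(zt()); im=snap('wrist','w13.png')
E
```

```text
t11.62 pos [0.5004 0.0914 0.067 ] psi 136.6 q6 -44.9 F [-0.7 -0.8 -2.5] M [-0.05  0.05  0.03] w 0.263
[-0.0131  0.0294 -0.9995]
```

Emit:
send_rows(rows=[[[0, 0, 0, 0, 0.4], [0, 0, 0, 0, 0.5], [0, 0, 0, 0, 0.7], [0, 0, 0, 0, 1], [0, 0, 0, 0, 1], [0, 0, 0, 0, 1]]])

```text
clock: 12.17
position: [0.5039, 0.0917, 0.0712]
orientation: [0.004, -0.396, 0.918, 0.015]
force: [-0.2, 0.4, 0.1]
grip_width: 1.0
```

```bash
python3 - <<'E'
from h import *
s=st(); print(zt()); im=snap('wrist','w14.png')
E
```

```text
t12.17 pos [0.5039 0.0917 0.0712] psi 136.6 q6 -44.9 F [-0.2  0.4  0.1] M [-0.01 -0.07  0.02] w 1.000
[-0.0052  0.0301 -0.9995]
```

Emit:
send_rows(rows=[[[-0.002, 0.001, -0.014, 0, 1], [0, 0, -0.014, 0, 1], [0, 0, 0, 0, 1]]])

```text
clock: 12.47
position: [0.504, 0.0928, 0.0448]
orientation: [0.006, -0.396, 0.918, 0.014]
force: [-0.6, 0.7, -0.8]
grip_width: 1.0
```

```bash
python3 - <<'E'
from h import *
s=st(); print(zt())
E
```

```text
t12.47 pos [0.504  0.0928 0.0448] psi 136.6 q6 -44.8 F [-0.6  0.7 -0.8] M [-0.1   0.03 -0.  ] w 1.000
[ 2.000e-04  3.030e-02 -9.995e-01]
```

Emit:
send_rows(rows=[[[-0.001, 0, -0.013, 0, 1], [0, 0, 0, 0, 1]]])

```text
clock: 12.63
position: [0.5031, 0.0928, 0.0321]
orientation: [0.006, -0.396, 0.918, 0.014]
force: [-1.3, -0.2, -1.0]
grip_width: 0.997
```

Emit:
send_rows(force=30, rows=[[[0, 0, 0, 0, 0.82], [0, 0, 0, 0, 0.74], [0, 0, 0, 0, 0.7], [0, 0, 0, 0, 0.7], [0, 0, 0, 0, 0.7]]])

```text
clock: 13.05
position: [0.5029, 0.093, 0.0335]
orientation: [0.006, -0.396, 0.918, 0.014]
force: [0.9, -0.1, -3.6]
grip_width: 0.784
```

```bash
python3 - <<'E'
from h import *
s=st(); print(zt())
E
```

```text
t13.05 pos [0.5029 0.093  0.0335] psi 136.7 q6 -44.8 F [ 0.9 -0.1 -3.6] M [ 0.01 -0.01  0.13] w 0.784
[-5.000e-04  3.080e-02 -9.995e-01]
```

Centred. Turn clockwise.

Emit:
send_rows(force=40, rows=[[[0, 0, 0, -7, 0.7], [0, 0, 0, -7, 0.7], [0, 0, 0, -7, 0.7], [0, 0, 0, -7, 0.7], [0, 0, 0, -7, 0.7], [0, 0, 0, 0, 0.7]]])

```text
clock: 13.55
position: [0.503, 0.0932, 0.0337]
orientation: [0.01, -0.095, 0.995, 0.012]
force: [0.2, -0.8, -2.6]
grip_width: 0.777
```

```bash
python3 - <<'E'
from h import *
s=st(); print(zt()); snap('wrist','w15.png')
E
```

```text
t13.55 pos [0.503  0.0932 0.0337] psi 100.9 q6 -8.7 F [ 0.2 -0.8 -2.6] M [-0.09 -0.07  0.23] w 0.777
[ 0.0179  0.0249 -0.9995]
```

Emit:
send_rows(rows=[[[0, 0, 0, -7, 0.7], [0, 0, 0, -7, 0.7], [0, 0, 0, 0, 0.7]]])

```text
clock: 13.85
position: [0.5031, 0.0933, 0.0337]
orientation: [0.011, 0.022, 1.0, 0.01]
force: [0.7, -0.9, -3.7]
grip_width: 0.781
```

```bash
python3 - <<'E'
from h import *
s=st(); print(zt())
E
```

```text
t13.85 pos [0.5031 0.0933 0.0337] psi 87.4 q6 4.9 F [ 0.7 -0.9 -3.7] M [-0.12 -0.08  0.58] w 0.781
[ 0.0233  0.0198 -0.9995]
```

Emit:
send_rows(rows=[[[0, 0, 0, -7, 0.7], [0, 0, 0, -7, 0.7], [0, 0, 0, 0, 0.7]]])

```text
clock: 14.1
position: [0.5083, 0.096, 0.0339]
orientation: [0.018, 0.135, 0.991, 0.012]
force: [-2.9, 5.9, -1.1]
grip_width: 0.778
```

```bash
python3 - <<'E'
from h import *
s=st(); print(zt()); snap('wrist','w16.png')
E
```

```text
t14.10 pos [0.5083 0.096  0.0339] psi 74.5 q6 18.2 F [-2.9  5.9 -1.1] M [0.37 0.83 0.61] w 0.778
[ 0.0382  0.0188 -0.9991]
```

```bash
python3 - <<'E'
from h import *
a=cv2.imread('pics/w15.png')[220:420,220:420];b=cv2.imread('pics/w16.png')[220:420,220:420]
cv2.imwrite('pics/c17.png',cv2.resize(np.hstack([a,b]),None,fx=2,fy=2,interpolation=cv2.INTER_CUBIC))
E
```

Emit:
send_rows(rows=[[[0, 0, 0, 0, 1], [0, 0, 0, 0, 1], [0, 0, 0, 0, 1], [0, 0, 0, 0, 1]]])

```text
clock: 14.48
position: [0.5099, 0.0966, 0.0363]
orientation: [0.019, 0.129, 0.991, 0.013]
force: [1.2, 1.6, 0.4]
grip_width: 1.002
```

```bash
python3 - <<'E'
from h import *
s=st(); print(zt()); im=snap('wrist','w17.png'); im=snap('top','t17.png'); crop(im,'c18.png',195,105,335,260,4)
E
```

```text
t14.48 pos [0.5099 0.0966 0.0363] psi 75.2 q6 17.5 F [1.2 1.6 0.4] M [-0.01  0.09  0.01] w 1.002
[ 0.0412  0.0199 -0.999 ]
```

Emit:
send_rows(rows=[[[-0.003, 0, 0, 7, 1], [-0.003, 0, 0, 7, 1], [0, 0, -0.004, 7, 1], [0, 0, 0, 7, 1], [0, 0, 0, 0, 1]]])

```text
clock: 15.0
position: [0.5052, 0.0957, 0.0343]
orientation: [0.017, -0.123, 0.992, 0.017]
force: [0.1, -0.6, -0.6]
grip_width: 1.002
```

```bash
python3 - <<'E'
from h import *
s=st(); print(zt())
E
```

```text
t15.00 pos [0.5052 0.0957 0.0343] psi 104.1 q6 -12.1 F [ 0.1 -0.6 -0.6] M [-0.05  0.05  0.02] w 1.002
[ 0.0302  0.0378 -0.9988]
```

Grip, push the table back home (-y), then tighten.

Emit:
send_rows(force=50, rows=[[[0, 0, 0, 0, 0.82], [0, 0, 0, 0, 0.74], [0, 0, 0, 0, 0.7], [0, 0, 0, 0, 0.7], [0, 0, 0, 0, 0.7], [0, -0.004, 0, 0, 0.7], [0, 0, 0, 0, 0.7]]])

```text
clock: 15.58
position: [0.5051, 0.0938, 0.0357]
orientation: [0.018, -0.121, 0.992, 0.019]
force: [-0.1, -3.1, 0.3]
grip_width: 0.771
```

```bash
python3 - <<'E'
from h import *
s=st(); print(zt())
E
```

```text
t15.58 pos [0.5051 0.0938 0.0357] psi 103.9 q6 -12.3 F [-0.1 -3.1  0.3] M [-0.83  0.09  0.28] w 0.771
[ 0.0307  0.0428 -0.9986]
```

Emit:
send_rows(rows=[[[0, -0.001, 0, -5, 0.7], [0, -0.001, 0, -5, 0.7], [0, 0, 0, 0, 0.7]]])

```text
clock: 15.83
position: [0.5052, 0.0934, 0.0357]
orientation: [0.02, -0.032, 0.999, 0.019]
force: [0.3, 1.6, 0.2]
grip_width: 0.77
```

```bash
python3 - <<'E'
from h import *
s=st(); print(zt())
E
```

```text
t15.83 pos [0.5052 0.0934 0.0357] psi 93.6 q6 -1.9 F [0.3 1.6 0.2] M [-0.48  0.05  0.22] w 0.770
[ 0.0385  0.0388 -0.9985]
```

Emit:
send_rows(rows=[[[0, -0.001, 0, -5, 0.7], [0, -0.001, 0, -5, 0.7], [0, 0, 0, 0, 0.7]]])

```text
clock: 16.08
position: [0.5032, 0.0962, 0.0356]
orientation: [0.02, 0.05, 0.998, 0.021]
force: [2.8, 2.1, -1.1]
grip_width: 0.772
```

```bash
python3 - <<'E'
from h import *
s=st(); print(zt()); snap('wrist','w18.png')
E
```

```text
t16.08 pos [0.5032 0.0962 0.0356] psi 84.2 q6 7.8 F [ 2.8  2.1 -1.1] M [-0.61 -0.21  0.33] w 0.772
[ 0.0412  0.0397 -0.9984]
```

Emit:
send_rows(force=70, rows=[[[0, -0.004, 0, 0, 0.7], [0, -0.003, 0, 0, 0.7], [0, -0.002, 0, -4, 0.7], [0, -0.002, 0, -4, 0.7]]])

```text
clock: 16.47
position: [0.5001, 0.0966, 0.035]
orientation: [0.018, 0.104, 0.994, 0.029]
force: [-2.0, 9.9, 1.6]
grip_width: 0.766
```

```bash
python3 - <<'E'
from h import *
s=st(); print(zt())
E
```

```text
t16.47 pos [0.5001 0.0966 0.035 ] psi 78.1 q6 13.4 F [-2.   9.9  1.6] M [1.4  0.49 1.78] w 0.766
[ 0.0418  0.0545 -0.9976]
```

Emit:
send_rows(rows=[[[0, 0, 0, 0, 1], [0, 0, 0, 0, 1], [0, 0, 0, 0, 1], [0, 0, 0.02, 0, 1], [0, 0, 0.03, 0, 1], [0, 0, 0.03, 0, 1], [0, 0, 0.02, 0, 1], [0, 0, 0, 0, 1]]])

```text
clock: 17.13
position: [0.4965, 0.093, 0.1355]
orientation: [0.015, 0.104, 0.994, 0.026]
force: [0.3, 0.3, 1.0]
grip_width: 0.999
```

```bash
python3 - <<'E'
from h import *
s=st(); print(zt()); im=snap('wrist','w19.png'); crop(im,'c19.png',200,130,440,330,3.3)
E
```

```text
t17.13 pos [0.4965 0.093  0.1355] psi 78.0 q6 13.3 F [0.3 0.3 1. ] M [-0.04 -0.02 -0.03] w 0.999
[ 0.0345  0.0482 -0.9982]
```

Emit:
send_rows(rows=[[[0, 0, 0.03, 0, 1], [0.03, 0.02, 0, 0, 1], [0.03, 0.02, 0, 0, 1], [0, 0, 0, 0, 1], [0, 0, 0, 0, 1]]])

```text
clock: 17.6
position: [0.554, 0.1306, 0.1564]
orientation: [0.008, 0.107, 0.994, 0.023]
force: [-0.1, -1.1, 0.3]
grip_width: 0.998
```

```bash
python3 - <<'E'
from h import *
s=st(); print(zt())
E
```

```text
t17.60 pos [0.554  0.1306 0.1564] psi 77.7 q6 17.5 F [-0.1 -1.1  0.3] M [-0.05  0.05  0.01] w 0.998
[ 0.0212  0.0438 -0.9988]
```

Emit:
send_rows(rows=[[[-0.008, -0.008, 0, 0, 1], [-0.008, -0.008, 0, 0, 1], [-0.008, -0.008, 0, 0, 1], [-0.008, -0.01, 0, 0, 1], [-0.008, -0.012, 0, 0, 1], [-0.006, -0.012, 0, 0, 1], [-0.004, -0.012, 0, 0, 1], [0, 0, 0, 0, 1]]])

```text
clock: 18.27
position: [0.4932, 0.0543, 0.1446]
orientation: [-0.0, 0.107, 0.994, 0.02]
force: [0.5, -1.0, -1.1]
grip_width: 0.999
```

```bash
python3 - <<'E'
from h import *
s=st(); print(zt())
E
```

```text
t18.27 pos [0.4932 0.0543 0.1446] psi 77.7 q6 9.4 F [ 0.5 -1.  -1.1] M [-0.03 -0.06 -0.02] w 0.999
[ 0.0036  0.0396 -0.9992]
```

Emit:
send_rows(rows=[[[-0.004, -0.02, 0, 0, 0.6], [-0.004, -0.02, 0, 0, 0.5], [-0.004, -0.02, 0, 0, 0.5], [-0.004, -0.02, 0, 0, 0.5], [-0.004, -0.02, 0, 0, 0.5], [-0.004, -0.02, 0, 0, 0.5], [-0.004, -0.02, 0, 0, 0.5], [-0.004, -0.02, 0, 0, 0.5]]])

```text
clock: 18.93
position: [0.4539, -0.108, 0.1381]
orientation: [-0.004, 0.105, 0.994, 0.022]
force: [0.0, 0.8, -0.4]
grip_width: 0.499
```

Emit:
send_rows(rows=[[[-0.004, -0.02, 0, 0, 0.5], [-0.004, -0.02, 0, 0, 0.5], [-0.004, -0.02, 0, 0, 0.5], [-0.004, -0.015, 0, 0, 0.5], [-0.004, -0.01, 0, 0, 0.5], [0, 0, 0, 0, 0.5], [0, 0, 0, 0, 0.5]]])

```text
clock: 19.52
position: [0.4283, -0.1981, 0.1331]
orientation: [-0.006, 0.109, 0.994, 0.023]
force: [0.6, -0.2, 0.2]
grip_width: 0.496
```

```bash
python3 - <<'E'
from h import *
s=st(); print(zt()); im=snap('wrist','w20.png')
E
```

```text
t19.52 pos [ 0.4283 -0.1981  0.1331] psi 77.5 q6 -21.8 F [ 0.6 -0.2  0.2] M [0.01 0.   0.04] w 0.496
[-0.0076  0.0468 -0.9989]
```

```bash
python3 - <<'E'
from h import *
np.set_printoptions(precision=4,suppress=True)
c=cam('wrist')
print(p2w('wrist',283,269,.064,c),p2w('wrist',287,246,.028,c))
E
```

```text
[ 0.4276 -0.2177  0.064 ] [ 0.4233 -0.2156  0.028 ]
```

Emit:
send_rows(rows=[[[0, -0.019, -0.01, 0, 0.5], [0, 0, -0.015, 0, 0.5], [0, 0, -0.015, 0, 0.5], [0, 0, -0.015, 0, 0.5], [0, 0, 0, 0, 0.5]]])

```text
clock: 19.98
position: [0.4309, -0.2132, 0.0778]
orientation: [-0.004, 0.105, 0.994, 0.023]
force: [-0.2, 1.0, -0.7]
grip_width: 0.497
```

```bash
python3 - <<'E'
from h import *
s=st(); print(zt())
E
```

```text
t19.98 pos [ 0.4309 -0.2132  0.0778] psi 77.9 q6 -23.6 F [-0.2  1.  -0.7] M [ 0.03  0.09 -0.01] w 0.497
[-0.0035  0.0465 -0.9989]
```

Emit:
send_rows(rows=[[[-0.003, -0.005, -0.015, 0, 0.5], [0, 0, -0.015, 0, 0.5], [0, 0, -0.008, 0, 0.5], [0, 0, 0, 0, 0.5]]])

```text
clock: 20.32
position: [0.4296, -0.215, 0.0406]
orientation: [-0.003, 0.102, 0.994, 0.023]
force: [-0.9, 0.2, 0.0]
grip_width: 0.506
```

```bash
python3 - <<'E'
from h import *
s=st(); print(zt()); im=snap('wrist','w21.png')
E
```

```text
t20.32 pos [ 0.4296 -0.215   0.0406] psi 78.3 q6 -24.3 F [-0.9  0.2  0. ] M [-0.02  0.03  0.  ] w 0.506
[-0.0017  0.0469 -0.9989]
```

Emit:
send_rows(force=70, rows=[[[0, 0, 0, 0, 0.35], [0, 0, 0, 0, 0.2], [0, 0, 0, 0, 0.1], [0, 0, 0, 0, 0.1], [0, 0, 0, 0, 0.1], [0, 0, 0, 0, 0.1]]])

```text
clock: 20.87
position: [0.4327, -0.2158, 0.0458]
orientation: [-0.0, 0.101, 0.995, 0.022]
force: [-0.7, 0.2, -2.0]
grip_width: 0.131
```

```bash
python3 - <<'E'
from h import *
s=st(); print(zt())
E
```

```text
t20.87 pos [ 0.4327 -0.2158  0.0458] psi 78.4 q6 -24.3 F [-0.7  0.2 -2. ] M [-0.05 -0.02 -0.01] w 0.131
[ 0.0043  0.043  -0.9991]
```

Emit:
send_rows(rows=[[[0, 0, 0.02, 0, 0.1], [0, 0, 0.03, 0, 0.1], [0, 0, 0.03, 0, 0.1], [0, 0, 0.005, 0, 0.1], [0, 0, 0, 0, 0.1]]])

```text
clock: 21.28
position: [0.4297, -0.2139, 0.1309]
orientation: [-0.003, 0.102, 0.995, 0.023]
force: [-0.4, -0.9, -2.1]
grip_width: 0.132
```

```bash
python3 - <<'E'
from h import *
s=st(); print(zt()); im=snap('wrist','w22.png'); im=snap('scene','s22.png'); crop(im,'c22.png',200,230,340,370,4)
E
```

```text
t21.28 pos [ 0.4297 -0.2139  0.1309] psi 78.3 q6 -24.3 F [-0.4 -0.9 -2.1] M [-0.05 -0.02  0.06] w 0.132
[-0.0017  0.0474 -0.9989]
```

Emit:
send_rows(rows=[[[0.02, 0.026, 0, 0, 0.1], [0.02, 0.026, 0, 0, 0.1], [0.02, 0.026, 0, 0, 0.1], [0.02, 0.026, 0, 0, 0.1], [0.02, 0.026, 0, 0, 0.1], [0.02, 0.026, 0, 0, 0.1], [0.02, 0.026, 0, 0, 0.1], [0, 0, 0, 0, 0.1]]])

```text
clock: 22.05
position: [0.5653, -0.0233, 0.1119]
orientation: [-0.015, 0.107, 0.994, 0.026]
force: [-0.1, -0.7, -0.8]
grip_width: 0.129
```

```bash
python3 - <<'E'
from h import *
s=st(); print(zt());im=snap('wrist','w23.png')
E
```

```text
t22.05 pos [ 0.5653 -0.0233  0.1119] psi 77.7 q6 1.5 F [-0.1 -0.7 -0.8] M [-0.08 -0.03  0.  ] w 0.129
[-0.0246  0.0544 -0.9982]
```

Emit:
send_rows(rows=[[[0, 0, 0.008, 0, 0.1], [0.012, 0.01, 0, 0, 0.1], [0.012, 0.01, 0, 0, 0.1], [0.008, 0.007, 0, 0, 0.1], [0, 0, 0, 0, 0.1]]])

```text
clock: 22.52
position: [0.5902, -0.0004, 0.1143]
orientation: [-0.023, 0.11, 0.993, 0.024]
force: [0.2, -0.6, -1.0]
grip_width: 0.135
```

```bash
python3 - <<'E'
from h import *
s=st(); print(zt());im=snap('wrist','w24.png')
E
```

```text
t22.52 pos [ 5.902e-01 -4.000e-04  1.143e-01] psi 77.4 q6 4.6 F [ 0.2 -0.6 -1. ] M [-0.11 -0.06 -0.07] w 0.135
[-0.0415  0.0521 -0.9978]
```

Emit:
send_rows(rows=[[[0.009, 0.005, -0.004, 0, 0.1], [0, 0, 0, 0, 0.1]]])

```text
clock: 22.73
position: [0.5979, 0.0024, 0.1101]
orientation: [-0.024, 0.111, 0.993, 0.023]
force: [-0.5, -0.8, -1.1]
grip_width: 0.13
```

```bash
python3 - <<'E'
from h import *
s=st(); print(zt());im=snap('wrist','w25.png');crop(im,'c25.png',230,180,430,380,4)
E
```

```text
t22.73 pos [0.5979 0.0024 0.1101] psi 77.2 q6 5.1 F [-0.5 -0.8 -1.1] M [-0.06 -0.09 -0.  ] w 0.130
[-0.0434  0.0507 -0.9978]
```

```bash
cat > al.py <<'E'
from h import *
np.set_printoptions(precision=4,suppress=True)
import sys
def al(fu,fv,ru,rv,rl,rr,rlv,h=.041,x0=230,y0=180,s=4):
    c=cam('wrist'); S=sensors.observe(); P=S['position']; Z=zt(); q=S['orientation']
    X=Ro.from_quat([q[1],q[2],q[3],q[0]]).as_matrix()[:,0]; X[2]=0; X/=np.linalg.norm(X); Y=np.array([-X[1],X[0],0])
    b=P+Z*h; f=p2w('wrist',x0+fu/s,y0+fv/s,b[2],c)-X*.016
    r=p2w('wrist',x0+ru/s,y0+rv/s,.056,c)-X*.034
    m=(p2w('wrist',x0+rl/s,y0+rlv/s,.056,c)+p2w('wrist',x0+rr/s,y0+rlv/s,.056,c))/2
    R=X*(r@X)+Y*(m@Y); F=f
    print('bottom kin',b,'foot',F,'ring',R,'need',(R-F)[:2])
E
python3 - <<'E'
from al import *
al(360,257,366,122,130,603,345)
E
```

```text
bottom kin [0.5954 0.0039 0.0697] foot [0.5933 0.0042 0.0697] ring [ 0.5959  0.0054 -0.    ] need [0.0026 0.0012]
```

Emit:
send_rows(rows=[[[0.001, 0.003, -0.008, 0, 0.1], [0, 0, 0, 0, 0.1]]])

```text
clock: 22.95
position: [0.598, 0.0041, 0.1022]
orientation: [-0.025, 0.112, 0.993, 0.022]
force: [-1.1, 0.5, -2.6]
grip_width: 0.132
```

```bash
python3 - <<'E'
from h import *
s=st(); print(zt(), s['position']+zt()*.041)
E
```

```text
t22.95 pos [0.598  0.0041 0.1022] psi 77.2 q6 5.4 F [-1.1  0.5 -2.6] M [-0.05  0.01  0.  ] w 0.132
[-0.0443  0.0495 -0.9978] [0.59617378 0.00615129 0.06131208]
```

Emit:
send_rows(rows=[[[0.001, 0, -0.012, 0, 0.1], [0, 0, 0, 0, 0.1]]])

```text
clock: 23.12
position: [0.5987, 0.0038, 0.0891]
orientation: [-0.025, 0.112, 0.993, 0.022]
force: [-0.3, -0.5, -2.2]
grip_width: 0.133
```

```bash
python3 - <<'E'
from h import *
s=st(); print(zt(), s['position']+zt()*.041)
E
```

```text
t23.12 pos [0.5987 0.0038 0.0891] psi 77.1 q6 5.4 F [-0.3 -0.5 -2.2] M [-0.08  0.    0.01] w 0.133
[-0.0446  0.0493 -0.9978] [0.59683908 0.00586649 0.0481424 ]
```

Emit:
send_rows(rows=[[[0, 0, -0.01, 0, 0.1], [0, 0, 0, 0, 0.1]]])

```text
clock: 23.28
position: [0.598, 0.0038, 0.0772]
orientation: [-0.026, 0.112, 0.993, 0.022]
force: [0.4, 0.1, -3.2]
grip_width: 0.131
```

```bash
python3 - <<'E'
from h import *
s=st(); print(zt(), s['position']+zt()*.041)
E
```

```text
t23.28 pos [0.598  0.0038 0.0772] psi 77.1 q6 5.4 F [ 0.4  0.1 -3.2] M [-0.05  0.05  0.02] w 0.131
[-0.046   0.0493 -0.9977] [0.5960654  0.00581324 0.036335  ]
```

Emit:
send_rows(rows=[[[0, 0, -0.009, 0, 0.1], [0, 0, 0, 0, 0.1]]])

```text
clock: 23.45
position: [0.5989, 0.0039, 0.0688]
orientation: [-0.024, 0.112, 0.993, 0.022]
force: [0.0, -0.4, -1.6]
grip_width: 0.134
```

```bash
python3 - <<'E'
from h import *
s=st(); print(zt(), s['position']+zt()*.041)
E
```

```text
t23.45 pos [0.5989 0.0039 0.0688] psi 77.1 q6 5.4 F [ 0.  -0.4 -1.6] M [-0.05 -0.04  0.03] w 0.134
[-0.0432  0.0496 -0.9978] [0.59714215 0.00595121 0.02787919]
```

Emit:
send_rows(rows=[[[0, 0, -0.005, 0, 0.1], [0, 0, 0, 0, 0.2], [0, 0, 0, 0, 0.3], [0, 0, 0, 0, 0.5], [0, 0, 0, 0, 0.8], [0, 0, 0, 0, 1], [0, 0, 0, 0, 1]]])

```text
clock: 24.03
position: [0.6016, 0.0037, 0.069]
orientation: [-0.02, 0.112, 0.993, 0.022]
force: [-0.8, 0.5, 0.3]
grip_width: 0.855
```

Emit:
send_rows(rows=[[[0, 0, 0, -6, 1], [0, 0, 0, -6, 1], [0, 0, 0, -6, 1], [0, 0, 0, -6, 1], [0, 0, 0, -4, 1], [0, 0, 0, 0, 1]]])

```text
clock: 24.53
position: [0.5997, 0.0039, 0.0652]
orientation: [-0.017, 0.36, 0.932, 0.026]
force: [0.9, -0.3, 0.7]
grip_width: 0.994
```

```bash
python3 - <<'E'
from h import *
s=st(); print(zt());im=snap('wrist','w26.png')
E
```

```text
t24.53 pos [0.5997 0.0039 0.0652] psi 47.8 q6 34.3 F [ 0.9 -0.3  0.7] M [-0.08  0.03  0.02] w 0.994
[-0.0124  0.0612 -0.998 ]
```

Emit:
send_rows(rows=[[[-0.003, 0.004, -0.012, 0, 1], [0, 0, -0.012, 0, 1], [0, 0, 0, 0, 1]]])

```text
clock: 24.83
position: [0.5973, 0.0077, 0.0404]
orientation: [-0.016, 0.356, 0.934, 0.026]
force: [-0.3, 0.6, -0.1]
grip_width: 0.999
```

```bash
python3 - <<'E'
from h import *
s=st(); print(zt())
E
```

```text
t24.83 pos [0.5973 0.0077 0.0404] psi 48.2 q6 34.2 F [-0.3  0.6 -0.1] M [-0.08  0.01  0.02] w 0.999
[-0.0116  0.0608 -0.9981]
```

Emit:
send_rows(rows=[[[0, 0, -0.01, 0, 1], [0, 0, 0, 0, 1]]])

```text
clock: 25.0
position: [0.5967, 0.0076, 0.0286]
orientation: [-0.017, 0.356, 0.934, 0.026]
force: [-1.0, -0.0, -0.3]
grip_width: 0.999
```

Emit:
send_rows(force=50, rows=[[[0, 0, 0, 0, 0.82], [0, 0, 0, 0, 0.74], [0, 0, 0, 0, 0.7], [0, 0, 0, 0, 0.7], [0, 0, 0, 0, 0.7]]])

```text
clock: 25.42
position: [0.596, 0.007, 0.0286]
orientation: [-0.018, 0.356, 0.934, 0.025]
force: [0.4, 0.6, -1.6]
grip_width: 0.769
```

```bash
python3 - <<'E'
from h import *
s=st(); print(zt())
E
```

```text
t25.42 pos [0.596  0.007  0.0286] psi 48.3 q6 34.2 F [ 0.4  0.6 -1.6] M [-0.18  0.18 -0.1 ] w 0.769
[-0.0159  0.0598 -0.9981]
```

Emit:
send_rows(rows=[[[0, 0, 0, -7, 0.7], [0, 0, 0, -7, 0.7], [0, 0, 0, -7, 0.7], [0, 0, 0, -7, 0.7], [0, 0, 0, 0, 0.7]]])

```text
clock: 25.83
position: [0.5965, 0.007, 0.0286]
orientation: [-0.011, 0.577, 0.817, 0.029]
force: [-0.2, -0.1, -2.5]
grip_width: 0.774
```

```bash
python3 - <<'E'
from h import *
s=st(); print(zt())
E
```

```text
t25.83 pos [0.5965 0.007  0.0286] psi 19.5 q6 62.8 F [-0.2 -0.1 -2.5] M [-0.09  0.21 -0.29] w 0.774
[ 0.0155  0.0591 -0.9981]
```

Emit:
send_rows(rows=[[[0, 0, 0, -7, 0.7], [0, 0, 0, -7, 0.7], [0, 0, 0, 0, 0.7]]])

```text
clock: 26.08
position: [0.5968, 0.0069, 0.0286]
orientation: [-0.007, 0.671, 0.741, 0.03]
force: [1.7, -0.1, -1.9]
grip_width: 0.774
```

```bash
python3 - <<'E'
from h import *
s=st(); print(zt())
E
```

```text
t26.08 pos [0.5968 0.0069 0.0286] psi 5.6 q6 76.9 F [ 1.7 -0.1 -1.9] M [ 0.01  0.26 -0.2 ] w 0.774
[ 0.0298  0.0531 -0.9981]
```

Emit:
send_rows(rows=[[[0, 0, 0, -6, 0.7], [0, 0, 0, 0, 0.7]]])

```text
clock: 26.25
position: [0.5968, 0.0069, 0.0286]
orientation: [-0.005, 0.706, 0.708, 0.03]
force: [0.9, 0.8, -1.2]
grip_width: 0.775
```

```bash
python3 - <<'E'
from h import *
s=st(); print(zt());im=snap('wrist','w27.png')
E
```

```text
t26.25 pos [0.5968 0.0069 0.0286] psi 0.1 q6 82.5 F [ 0.9  0.8 -1.2] M [-0.15  0.24 -0.02] w 0.775
[ 0.0349  0.0496 -0.9982]
```

Emit:
send_rows(force=70, rows=[[[0.001, 0, 0, -5, 0.7], [0.001, 0, 0, -5, 0.7], [0, 0, 0, 0, 0.7]]])

```text
clock: 26.55
position: [0.5971, 0.0085, 0.029]
orientation: [-0.005, 0.759, 0.65, 0.03]
force: [3.7, 0.4, -3.9]
grip_width: 0.76
```

```bash
python3 - <<'E'
from h import *
s=st(); print(zt())
E
```

```text
t26.55 pos [0.5971 0.0085 0.029 ] psi 171.2 q6 91.7 F [ 3.7  0.4 -3.9] M [ 0.21 -0.03  0.16] w 0.760
[ 0.0385  0.0471 -0.9981]
```

Emit:
send_rows(rows=[[[0.002, 0, 0, -5, 0.7], [0.002, 0, 0, -5, 0.7]]])

```text
clock: 26.72
position: [0.5971, 0.0119, 0.0292]
orientation: [-0.008, 0.807, 0.59, 0.029]
force: [-13.3, -4.7, 9.3]
grip_width: 0.762
```

```bash
python3 - <<'E'
from h import *
s=st(); print(zt());im=snap('wrist','w28.png')
E
```

```text
t26.72 pos [0.5971 0.0119 0.0292] psi 162.4 q6 100.8 F [-13.3  -4.7   9.3] M [-0.26  2.65  3.68] w 0.762
[ 0.0376  0.0465 -0.9982]
```

Emit:
send_rows(rows=[[[0, 0, 0, 0, 1], [0, 0, 0, 0, 1], [0, 0, 0, 0, 1], [0, 0, 0.02, 0, 1], [0, 0, 0.03, 0, 1], [0, 0, 0.03, 0, 1], [0, 0, 0.02, 0, 1], [0, 0, 0, 0, 1]]])

```text
clock: 27.43
position: [0.5962, 0.0102, 0.1318]
orientation: [-0.007, 0.803, 0.596, 0.028]
force: [-0.2, 0.3, 0.8]
grip_width: 0.997
```

```bash
python3 - <<'E'
from h import *
s=st(); print(zt()); im=snap('wrist','w29.png'); im=snap('scene','s29.png');crop(im,'c29.png',220,290,360,420,4);  im=snap('top','t29.png'); crop(im,'c30.png',195,105,335,260,4)
E
```

```text
t27.43 pos [0.5962 0.0102 0.1318] psi 163.1 q6 99.9 F [-0.2  0.3  0.8] M [-0.01 -0.06  0.03] w 0.997
[ 0.0356  0.0451 -0.9983]
```

Emit:
send_rows(rows=[[[-0.004, -0.018, 0, 5, 0.9], [-0.004, -0.018, 0, 5, 0.7], [-0.004, -0.018, 0, 5, 0.5], [-0.004, -0.018, 0, 5, 0.5], [-0.004, -0.018, 0, 5, 0.5], [-0.004, -0.018, 0, 5, 0.5], [-0.004, -0.018, 0, 5, 0.5], [-0.004, -0.018, 0, 5, 0.5]]])

```text
clock: 28.25
position: [0.5496, -0.133, 0.1056]
orientation: [-0.031, 0.533, 0.846, 0.012]
force: [0.2, -0.7, 0.1]
grip_width: 0.499
```

Emit:
send_rows(rows=[[[-0.004, -0.018, 0, 5, 0.5], [-0.004, -0.018, 0, 5, 0.5], [-0.004, -0.018, 0, 5, 0.5], [-0.004, -0.018, 0, 5, 0.5], [-0.003, -0.015, 0, 5, 0.5], [0, -0.01, 0, 5, 0.5], [0, 0, 0, 5, 0.5], [0, 0, 0, 0, 0.5]]])

```text
clock: 28.92
position: [0.5163, -0.2347, 0.0826]
orientation: [-0.051, 0.238, 0.97, 0.0]
force: [0.3, 0.2, -0.8]
grip_width: 0.499
```

```bash
python3 - <<'E'
from h import *
s=st(); print(zt()); im=snap('wrist','w30.png')
E
```

```text
t28.92 pos [ 0.5163 -0.2347  0.0826] psi 62.4 q6 -2.6 F [ 0.3  0.2 -0.8] M [ 0.01 -0.07  0.  ] w 0.499
[-0.0985  0.0245 -0.9948]
```

Emit:
send_rows(rows=[[[0, 0, 0.03, 0, 0.5], [0, 0, 0.03, 0, 0.5], [0, 0, 0.03, 0, 0.5], [0, 0, 0, 0, 0.5]]])

```text
clock: 29.3
position: [0.5096, -0.2301, 0.1649]
orientation: [-0.061, 0.243, 0.968, 0.003]
force: [-0.5, -1.7, 0.6]
grip_width: 0.496
```

```bash
python3 - <<'E'
from h import *
s=st(); print(zt())
E
```

```text
t29.30 pos [ 0.5096 -0.2301  0.1649] psi 61.8 q6 -2.0 F [-0.5 -1.7  0.6] M [-0.06 -0.17  0.07] w 0.496
[-0.1167  0.0359 -0.9925]
```

Emit:
send_rows(rows=[[[0, 0, 0, 0, 0.5], [0, 0, 0, 0, 0.5], [0, 0, 0, 0, 0.5], [0, 0, 0, 0, 0.5]]])

```text
clock: 29.63
position: [0.5093, -0.2288, 0.1622]
orientation: [-0.062, 0.245, 0.968, 0.004]
force: [-0.5, -0.1, -0.4]
grip_width: 0.502
```

```bash
python3 - <<'E'
from h import *
s=st(); print(zt())
E
```

```text
t29.63 pos [ 0.5093 -0.2288  0.1622] psi 61.6 q6 -1.7 F [-0.5 -0.1 -0.4] M [-0.02 -0.14  0.05] w 0.502
[-0.1189  0.0375 -0.9922]
```

Emit:
send_rows(rows=[[[0, 0, 0, 7, 0.5], [0, 0, 0, 7, 0.5], [0, 0, 0, 7, 0.5], [0, 0, 0, 7, 0.5], [0, 0, 0, 7, 0.5], [0, 0, 0, 7, 0.5], [0, 0, 0, 7, 0.5], [0, 0, 0, 7, 0.5]]])

```text
clock: 30.3
position: [0.5039, -0.2261, 0.1494]
orientation: [-0.066, -0.25, 0.966, -0.024]
force: [0.4, -0.1, 0.8]
grip_width: 0.501
```

```bash
python3 - <<'E'
from h import *
s=st(); print(zt())
E
```

```text
t30.30 pos [ 0.5039 -0.2261  0.1494] psi 119.0 q6 -55.9 F [ 0.4 -0.1  0.8] M [ 0.13 -0.12  0.02] w 0.501
[-0.116  -0.0787 -0.9901]
```

Emit:
send_rows(rows=[[[0, 0, 0.004, 7, 0.5], [0, 0, 0.004, 7, 0.5], [0, 0, 0.004, 7, 0.5], [0, 0, 0.004, 7, 0.5], [0, 0, 0.004, 7, 0.5], [0, 0, 0.004, 7, 0.5], [0, 0, 0.004, 7, 0.5], [0, 0, 0.004, 7, 0.5]]])

```text
clock: 30.97
position: [0.4972, -0.2211, 0.168]
orientation: [-0.055, -0.683, 0.727, -0.044]
force: [-0.5, -0.5, -0.3]
grip_width: 0.5
```

Emit:
send_rows(rows=[[[0, 0, 0.004, 7, 0.5], [0, 0, 0.004, 7, 0.5], [0, 0, 0.004, 7, 0.5], [0, 0, 0.004, 7, 0.5], [0, 0, 0.004, 7, 0.5], [0, 0, 0, 0, 0.5]]])

```text
clock: 31.47
position: [0.4926, -0.2178, 0.1805]
orientation: [0.041, 0.874, -0.481, 0.053]
force: [0.4, -0.2, 0.1]
grip_width: 0.495
```

```bash
python3 - <<'E'
from h import *
s=st(); print(zt())
E
```

```text
t31.47 pos [ 0.4926 -0.2178  0.1805] psi 32.3 q6 -150.8 F [ 0.4 -0.2  0.1] M [ 0.07  0.03 -0.03] w 0.495
[ 0.0537 -0.1222 -0.991 ]
```

Emit:
send_rows(rows=[[[0.03, -0.012, 0.004, 0, 0.5], [0.03, -0.012, 0.004, 0, 0.5], [0, 0, 0, 0, 0.5], [-0.03, 0.012, 0.004, 0, 0.5], [-0.03, 0.012, 0.004, 0, 0.5], [0, 0, 0, 0, 0.5]]])

```text
clock: 31.97
position: [0.4834, -0.2127, 0.1749]
orientation: [0.041, 0.87, -0.49, 0.034]
force: [0.2, -0.3, 0.1]
grip_width: 0.497
```

```bash
python3 - <<'E'
from h import *
s=st(); print(zt())
E
```

```text
t31.97 pos [ 0.4834 -0.2127  0.1749] psi 31.3 q6 -149.6 F [ 0.2 -0.3  0.1] M [0.09 0.03 0.05] w 0.497
[ 0.0184 -0.1047 -0.9943]
```

Emit:
send_rows(rows=[[[0.008, -0.003, 0.003, 0, 0.5], [0.008, -0.003, 0.003, 0, 0.5], [0.008, -0.003, 0.003, 0, 0.5], [0.008, -0.003, 0.003, 0, 0.5], [0.008, -0.003, 0.003, 0, 0.5], [0.008, -0.003, 0.003, 0, 0.5], [0.008, -0.003, 0.003, 0, 0.5], [0.008, -0.003, 0.003, 0, 0.5]]])

```text
clock: 32.63
position: [0.5567, -0.2398, 0.1987]
orientation: [0.041, 0.867, -0.495, 0.036]
force: [0.6, -0.3, -0.4]
grip_width: 0.502
```

```bash
python3 - <<'E'
from h import *
s=st(); print(zt())
E
```

```text
t32.63 pos [ 0.5567 -0.2398  0.1987] psi 30.6 q6 -147.8 F [ 0.6 -0.3 -0.4] M [ 0.16  0.   -0.06] w 0.502
[ 0.0211 -0.1063 -0.9941]
```

Emit:
send_rows(rows=[[[-0.01, 0.012, 0, 0, 0.5], [-0.01, 0.012, 0, 0, 0.5], [-0.01, 0.012, 0, 0, 0.5], [-0.01, 0.012, 0, 0, 0.5], [-0.01, 0.012, 0, 0, 0.5], [0, 0.012, 0, 0, 0.5], [0, 0.012, 0, 0, 0.5], [0, 0.012, 0, 0, 0.5]]])

```text
clock: 33.3
position: [0.5224, -0.1487, 0.2009]
orientation: [0.04, 0.863, -0.501, 0.043]
force: [0.4, 0.3, 0.9]
grip_width: 0.501
```

```bash
python3 - <<'E'
from h import *
s=st(); print(zt())
E
```

```text
t33.30 pos [ 0.5224 -0.1487  0.2009] psi 29.7 q6 -139.7 F [0.4 0.3 0.9] M [ 0.11  0.05 -0.01] w 0.501
[ 0.0345 -0.1132 -0.993 ]
```

Emit:
send_rows(rows=[[[0, -0.041, 0, 0, 0.5], [0, -0.041, 0, 0, 0.5], [0, 0, 0, 0, 0.5]]])

```text
clock: 33.55
position: [0.5285, -0.2242, 0.2019]
orientation: [0.039, 0.867, -0.495, 0.045]
force: [0.6, -0.2, 0.7]
grip_width: 0.498
```

```bash
python3 - <<'E'
from h import *
s=st(); print(zt(),np.round(s['joints'],3))
E
```

```text
t33.55 pos [ 0.5285 -0.2242  0.2019] psi 30.6 q6 -147.9 F [ 0.6 -0.2  0.7] M [ 0.15  0.05 -0.02] w 0.498
[ 0.0406 -0.1121 -0.9929] [-0.473  0.08   0.069  1.472 -0.081 -2.582]
```

Emit:
send_rows(rows=[[[-0.037, 0.016, 0, 0, 0.5], [-0.037, 0.016, 0, 0, 0.5], [0, 0, 0, 0, 0.5]]])

```text
clock: 33.8
position: [0.4536, -0.1913, 0.192]
orientation: [0.039, 0.867, -0.496, 0.037]
force: [0.6, 1.0, -1.6]
grip_width: 0.497
```

```bash
python3 - <<'E'
from h import *
s=st(); print(zt(),np.round(s['joints'],3))
E
```

```text
t33.80 pos [ 0.4536 -0.1913  0.192 ] psi 30.4 q6 -148.3 F [ 0.6  1.  -1.6] M [ 0.18 -0.   -0.01] w 0.497
[ 0.0261 -0.1036 -0.9943] [-0.484 -0.115 -0.142  1.472 -0.08  -2.588]
```

Emit:
send_rows(rows=[[[0.037, -0.016, 0, 0, 0.5], [0.037, -0.016, 0, 0, 0.5], [0, 0, 0, 0, 0.5]]])

```text
clock: 34.05
position: [0.525, -0.2189, 0.1844]
orientation: [0.038, 0.867, -0.497, 0.03]
force: [-0.3, 0.0, -2.0]
grip_width: 0.496
```

```bash
python3 - <<'E'
from h import *
s=st(); print(zt(),np.round(s['joints'],3))
E
```

```text
t34.05 pos [ 0.525  -0.2189  0.1844] psi 30.4 q6 -147.3 F [-0.3  0.  -2. ] M [ 0.09  0.04 -0.01] w 0.496
[ 0.0146 -0.0969 -0.9952] [-0.468  0.099  0.057  1.471 -0.08  -2.572]
```

Emit:
send_rows(rows=[[[0, 0, -0.035, 0, 0.5], [0, 0, -0.035, 0, 0.5], [0, 0, 0, 0, 0.5]]])

```text
clock: 34.3
position: [0.5307, -0.2185, 0.1119]
orientation: [0.038, 0.867, -0.497, 0.032]
force: [-1.6, 1.7, -2.0]
grip_width: 0.5
```

```bash
python3 - <<'E'
from h import *
s=st(); print(zt(),np.round(s['joints'],3))
E
```

```text
t34.30 pos [ 0.5307 -0.2185  0.1119] psi 30.4 q6 -147.1 F [-1.6  1.7 -2. ] M [ 0.14  0.16 -0.05] w 0.500
[ 0.0175 -0.0974 -0.9951] [-0.464  0.123 -0.062  1.327 -0.079 -2.567]
```

Emit:
send_rows(rows=[[[0.001, -0.011, 0, 0, 0.5], [0.001, -0.011, 0, 0, 0.5], [0.001, -0.011, -0.005, 0, 0.5], [0, 0, 0, 0, 0.5]]])

```text
clock: 34.63
position: [0.5367, -0.2541, 0.1106]
orientation: [0.038, 0.867, -0.496, 0.034]
force: [-0.6, 0.6, -0.7]
grip_width: 0.501
```

```bash
python3 - <<'E'
from h import *
s=st(); print(zt()); im=snap('wrist','w31.png')
E
```

```text
t34.63 pos [ 0.5367 -0.2541  0.1106] psi 30.5 q6 -150.1 F [-0.6  0.6 -0.7] M [ 0.12  0.06 -0.01] w 0.501
[ 0.0209 -0.1001 -0.9948]
```

Emit:
send_rows(rows=[[[-0.002, 0.002, -0.015, 0, 0.5], [0, 0, -0.015, 0, 0.5], [0, 0, -0.015, 0, 0.5], [0, 0, 0, 0, 0.5]]])

```text
clock: 35.02
position: [0.5406, -0.2565, 0.0761]
orientation: [0.037, 0.866, -0.497, 0.043]
force: [0.9, 0.7, -0.6]
grip_width: 0.502
```

```bash
python3 - <<'E'
from h import *
s=st(); print(zt()); im=snap('wrist','w32.png')
E
```

```text
t35.02 pos [ 0.5406 -0.2565  0.0761] psi 30.2 q6 -149.9 F [ 0.9  0.7 -0.6] M [0.14 0.07 0.03] w 0.502
[ 0.038  -0.108  -0.9934]
```

Emit:
send_rows(rows=[[[-0.008, 0.005, 0, 0, 0.5], [0, 0, 0, 0, 0.5], [0, 0, -0.012, 0, 0.5], [0, 0, -0.012, 0, 0.5], [0, 0, 0, 0, 0.5]]])

```text
clock: 35.48
position: [0.5389, -0.2555, 0.0618]
orientation: [0.037, 0.865, -0.498, 0.053]
force: [-0.2, 0.1, -0.4]
grip_width: 0.5
```

```bash
python3 - <<'E'
from h import *
s=st(); print(zt()); im=snap('wrist','w33.png')
E
```

```text
t35.48 pos [ 0.5389 -0.2555  0.0618] psi 30.1 q6 -149.9 F [-0.2  0.1 -0.4] M [0.08 0.14 0.01] w 0.500
[ 0.0541 -0.117  -0.9917]
```

Emit:
send_rows(rows=[[[-0.005, 0.003, -0.024, 0, 0.5], [0, 0, 0, 0, 0.5]]])

```text
clock: 35.7
position: [0.5343, -0.2527, 0.0379]
orientation: [0.037, 0.865, -0.498, 0.053]
force: [-2.0, 1.7, -2.4]
grip_width: 0.501
```

```bash
python3 - <<'E'
from h import *
s=st(); print(zt(),s['position']-zt()*.02)
E
```

```text
t35.70 pos [ 0.5343 -0.2527  0.0379] psi 30.1 q6 -149.9 F [-2.   1.7 -2.4] M [0.18 0.26 0.01] w 0.501
[ 0.0547 -0.1174 -0.9916] [ 0.53318563 -0.25037395  0.05774962]
```

Emit:
send_rows(force=70, rows=[[[0, 0, 0, 0, 0.1], [0, 0, 0, 0, 0.1], [0, 0, 0, 0, 0.1], [0, 0, 0, 0, 0.1], [0, 0, 0, 0, 0.1]]])

```text
clock: 36.12
position: [0.5362, -0.2538, 0.0406]
orientation: [0.037, 0.865, -0.498, 0.055]
force: [-0.7, -0.5, -1.7]
grip_width: 0.137
```

```bash
python3 - <<'E'
from h import *
s=st(); print(zt(),s['position']-zt()*.02); im=snap('wrist','w34.png')
E
```

```text
t36.12 pos [ 0.5362 -0.2538  0.0406] psi 30.1 q6 -149.9 F [-0.7 -0.5 -1.7] M [ 0.15  0.08 -0.02] w 0.137
[ 0.0571 -0.1188 -0.9913] [ 0.53506062 -0.25146257  0.06042617]
```

Emit:
send_rows(rows=[[[0, 0, 0.025, 0, 0.1], [0, 0, 0.025, 0, 0.1], [0, 0, 0.025, 0, 0.1], [0, 0, 0.025, 0, 0.1], [0.012, 0.02, 0.003, 0, 0.1], [0.012, 0.02, 0.003, 0, 0.1], [0.012, 0.02, 0.003, 0, 0.1], [0.012, 0.02, 0.003, 0, 0.1]]])

```text
clock: 36.83
position: [0.5823, -0.1753, 0.1587]
orientation: [0.038, 0.862, -0.502, 0.054]
force: [1.2, -0.8, -1.9]
grip_width: 0.139
```

```bash
python3 - <<'E'
from h import *
s=st(); print(zt(),s['position']-zt()*.02)
E
```

```text
t36.83 pos [ 0.5823 -0.1753  0.1587] psi 29.6 q6 -140.1 F [ 1.2 -0.8 -1.9] M [0.18 0.06 0.04] w 0.139
[ 0.0554 -0.1204 -0.9912] [ 0.58121842 -0.17284901  0.17847845]
```

Emit:
send_rows(rows=[[[0.01, 0.028, 0.001, 0, 0.1], [0.01, 0.028, 0.001, 0, 0.1], [0.01, 0.028, 0.001, 0, 0.1], [0.01, 0.028, 0.001, 0, 0.1], [0.01, 0.028, 0.001, 0, 0.1], [0.01, 0.028, 0.001, 0, 0.1], [0.01, 0.028, 0.001, 0, 0.1], [0, 0, 0, 0, 0.1]]])

```text
clock: 37.5
position: [0.6594, 0.0333, 0.1704]
orientation: [0.035, 0.862, -0.502, 0.059]
force: [0.2, -0.6, -1.8]
grip_width: 0.137
```

```bash
python3 - <<'E'
from h import *
s=st(); print(zt(),s['position']-zt()*.02)
E
```

```text
t37.50 pos [0.6594 0.0333 0.1704] psi 29.6 q6 -119.5 F [ 0.2 -0.6 -1.8] M [0.16 0.07 0.06] w 0.137
[ 0.0659 -0.1188 -0.9907] [0.65803645 0.03568368 0.19021285]
```

Emit:
send_rows(rows=[[[0.008, 0.02, 0, 0, 0.1], [0.008, 0.02, 0, 0, 0.1], [0.008, 0.02, -0.01, 0, 0.1], [0, 0, -0.02, 0, 0.1], [0, 0, -0.02, 0, 0.1], [0, 0, 0, 0, 0.1]]])

```text
clock: 38.0
position: [0.687, 0.0991, 0.1216]
orientation: [0.033, 0.863, -0.5, 0.061]
force: [-0.9, 0.5, -3.6]
grip_width: 0.129
```

```bash
python3 - <<'E'
from h import *
s=st(); print(zt(),s['position']-zt()*.02);im=snap('wrist','w35.png');im=snap('scene','s35.png');crop(im,'c35.png',320,160,500,310,4)
E
```

```text
t38.00 pos [0.687  0.0991 0.1216] psi 29.9 q6 -114.1 F [-0.9  0.5 -3.6] M [0.1  0.23 0.  ] w 0.129
[ 0.0729 -0.1181 -0.9903] [0.68550076 0.10145564 0.1414395 ]
```

Emit:
send_rows(rows=[[[-0.004, -0.003, 0, 0, 0.1], [0, 0, 0, 0, 0.1]]])

```text
clock: 38.27
position: [0.6855, 0.0943, 0.1289]
orientation: [0.031, 0.863, -0.501, 0.065]
force: [0.5, -0.1, -1.9]
grip_width: 0.134
```

```bash
python3 - <<'E'
from h import *
s=st(); print(zt(),s['position']-zt()*.02);im=snap('wrist','w36.png');crop(im,'c36.png',230,180,430,380,4)
E
```

```text
t38.27 pos [0.6855 0.0943 0.1289] psi 29.7 q6 -114.4 F [ 0.5 -0.1 -1.9] M [0.16 0.16 0.  ] w 0.134
[ 0.0814 -0.1188 -0.9896] [0.68389144 0.0966425  0.14868222]
```

```bash
python3 - <<'E'
from al import *
al(362,341,365,198,150,580,400)
E
```

```text
bottom kin [0.6898 0.0896 0.089 ] foot [0.6837 0.0978 0.089 ] ring [0.6826 0.0997 0.    ] need [-0.0011  0.0019]
```

Emit:
send_rows(rows=[[[-0.002, 0.002, -0.02, 0, 0.1], [0, 0, 0, 0, 0.1]]])

```text
clock: 38.48
position: [0.686, 0.0955, 0.1133]
orientation: [0.029, 0.862, -0.502, 0.068]
force: [-1.6, -0.1, -4.5]
grip_width: 0.141
```

```bash
python3 - <<'E'
from h import *
s=st(); print(zt(),s['position']-zt()*.02)
E
```

```text
t38.48 pos [0.686  0.0955 0.1133] psi 29.6 q6 -114.2 F [-1.6 -0.1 -4.5] M [ 0.17  0.29 -0.01] w 0.141
[ 0.0892 -0.1179 -0.989 ] [0.68426029 0.09782662 0.13312345]
```

Emit:
send_rows(rows=[[[-0.005, 0.002, -0.014, 0, 0.1], [0, 0, 0, 0, 0.1]]])

```text
clock: 38.65
position: [0.6821, 0.0966, 0.1023]
orientation: [0.028, 0.861, -0.502, 0.07]
force: [-1.4, 0.3, -3.8]
grip_width: 0.135
```

```bash
python3 - <<'E'
from h import *
s=st(); print(zt(),s['position']-zt()*.02);im=snap('wrist','w37.png');crop(im,'c37.png',230,180,430,380,4)
E
```

```text
t38.65 pos [0.6821 0.0966 0.1023] psi 29.5 q6 -114.0 F [-1.4  0.3 -3.8] M [ 0.18  0.29 -0.06] w 0.135
[ 0.093  -0.1179 -0.9887] [0.68027163 0.09893878 0.12207727]
```

```bash
python3 - <<'E'
from al import *
al(361,342,355,190,112,597,420)
E
```

```text
bottom kin [0.6887 0.0914 0.065 ] foot [0.6827 0.0998 0.065 ] ring [0.6844 0.0994 0.    ] need [ 0.0017 -0.0005]
```

Emit:
send_rows(rows=[[[0, -0.001, -0.02, 0, 0.1], [0, 0, 0, 0, 0.1]]])

```text
clock: 38.87
position: [0.6874, 0.0948, 0.0902]
orientation: [0.024, 0.861, -0.503, 0.076]
force: [-1.7, -0.2, -4.5]
grip_width: 0.139
```

```bash
python3 - <<'E'
from h import *
s=st(); print(zt(),s['position']-zt()*.02)
E
```

```text
t38.87 pos [0.6874 0.0948 0.0902] psi 29.4 q6 -114.1 F [-1.7 -0.2 -4.5] M [ 0.19  0.29 -0.02] w 0.139
[ 0.1059 -0.1183 -0.9873] [0.68523873 0.09715107 0.10992873]
```

Emit:
send_rows(rows=[[[-0.007, 0.002, 0, 0, 0.1], [0, 0, 0, 0, 0.1]]])

```text
clock: 39.03
position: [0.6824, 0.0962, 0.0942]
orientation: [0.023, 0.86, -0.503, 0.078]
force: [-0.4, 0.5, -2.0]
grip_width: 0.139
```

```bash
python3 - <<'E'
from h import *
s=st(); print(zt(),s['position']-zt()*.02)
E
```

```text
t39.03 pos [0.6824 0.0962 0.0942] psi 29.4 q6 -113.9 F [-0.4  0.5 -2. ] M [0.16 0.17 0.04] w 0.139
[ 0.1104 -0.1184 -0.9868] [0.68021205 0.09861614 0.11393833]
```

Emit:
send_rows(rows=[[[-0.002, 0.001, -0.022, 0, 0.1], [0, 0, 0, 0, 0.1]]])

```text
clock: 39.2
position: [0.6836, 0.097, 0.0771]
orientation: [0.021, 0.86, -0.503, 0.081]
force: [-1.6, -0.3, -4.8]
grip_width: 0.138
```

```bash
python3 - <<'E'
from h import *
s=st(); print(zt(),s['position']-zt()*.02);im=snap('wrist','w38.png');im=snap('scene','s38.png');crop(im,'c38.png',320,160,500,310,4)
E
```

```text
t39.20 pos [0.6836 0.097  0.0771] psi 29.3 q6 -113.8 F [-1.6 -0.3 -4.8] M [ 0.14  0.37 -0.02] w 0.138
[ 0.1178 -0.1182 -0.986 ] [0.68122323 0.09941351 0.09686118]
```

Emit:
send_rows(rows=[[[-0.001, 0, -0.014, 0, 0.1], [0, 0, 0, 0, 0.1]]])

```text
clock: 39.47
position: [0.69, 0.0969, 0.074]
orientation: [0.017, 0.859, -0.504, 0.089]
force: [-1.1, -0.3, -3.8]
grip_width: 0.134
```

```bash
python3 - <<'E'
from h import *
s=st(); print(zt(),s['position']-zt()*.02)
E
```

```text
t39.47 pos [0.69   0.0969 0.074 ] psi 29.2 q6 -113.8 F [-1.1 -0.3 -3.8] M [0.17 0.34 0.01] w 0.134
[ 0.1352 -0.118  -0.9838] [0.68731687 0.09926452 0.09368086]
```

Emit:
send_rows(rows=[[[-0.01, 0, -0.018, 0, 0.1], [0, 0, 0, 0, 0.1]]])

```text
clock: 39.63
position: [0.6875, 0.0969, 0.0654]
orientation: [0.012, 0.858, -0.504, 0.096]
force: [-1.7, 0.6, -2.8]
grip_width: 0.138
```

```bash
python3 - <<'E'
from h import *
s=st(); print(zt(),s['position']-zt()*.02)
E
```

```text
t39.63 pos [0.6875 0.0969 0.0654] psi 29.1 q6 -113.7 F [-1.7  0.6 -2.8] M [ 0.14  0.32 -0.06] w 0.138
[ 0.1527 -0.1176 -0.9812] [0.68442976 0.09926162 0.08505478]
```

Emit:
send_rows(rows=[[[0, 0, 0, 0, 0.2], [0, 0, 0, 0, 0.3], [0, 0, 0, 0, 0.4], [0, 0, 0, 0, 0.5], [0, 0, 0, 0, 0.5]]])

```text
clock: 40.05
position: [0.6934, 0.0969, 0.0757]
orientation: [0.008, 0.857, -0.505, 0.102]
force: [-0.9, 0.1, 0.8]
grip_width: 0.503
```

```bash
python3 - <<'E'
from h import *
s=st(); print(zt(),s['position']-zt()*.02);im=snap('wrist','w39.png')
E
```

```text
t40.05 pos [0.6934 0.0969 0.0757] psi 29.0 q6 -113.7 F [-0.9  0.1  0.8] M [ 0.11  0.18 -0.01] w 0.503
[ 0.166  -0.1171 -0.9791] [0.690039   0.09928565 0.09527847]
```

Emit:
send_rows(rows=[[[0, 0, 0.035, 0, 0.6], [0, 0, 0.035, 0, 0.6], [0, 0, 0.035, 0, 0.6], [0, 0, 0.035, 7, 0.6], [0, 0, 0, 7, 0.6], [0, 0, 0, 7, 0.6], [0, 0, 0, 7, 0.6], [0, 0, 0, 7, 0.6]]])

```text
clock: 40.77
position: [0.6873, 0.0978, 0.2158]
orientation: [-0.015, 0.972, -0.215, 0.098]
force: [-0.1, 0.6, 0.2]
grip_width: 0.598
```

```bash
python3 - <<'E'
from h import *
s=st(); print(zt())
E
```

```text
t40.77 pos [0.6873 0.0978 0.2158] psi 65.1 q6 -152.0 F [-0.1  0.6  0.2] M [-0.03  0.22  0.01] w 0.598
[ 0.1964 -0.0128 -0.9804]
```

Emit:
send_rows(rows=[[[-0.04, 0, 0, 5, 0.6], [-0.04, 0, 0, 0, 0.6], [0, 0, 0, 0, 0.6], [0.04, 0, 0, 0, 0.6], [0.04, 0, 0, 0, 0.6], [0, 0, 0, 0, 0.6]]])

```text
clock: 41.27
position: [0.6735, 0.0958, 0.1899]
orientation: [-0.014, 0.983, -0.169, 0.075]
force: [0.0, -0.7, -1.2]
grip_width: 0.597
```

```bash
python3 - <<'E'
from h import *
s=st(); print(zt())
E
```

```text
t41.27 pos [0.6735 0.0958 0.1899] psi 70.5 q6 -158.0 F [ 0.  -0.7 -1.2] M [-0.03  0.21 -0.  ] w 0.597
[ 0.153   0.0028 -0.9882]
```

Emit:
send_rows(rows=[[[-0.04, 0, 0.005, 0, 0.6], [-0.04, 0, 0.005, 0, 0.6], [0, 0, 0, 0, 0.6], [0.04, 0, 0.005, 0, 0.6], [0.04, 0, 0.005, 0, 0.6], [0, 0, 0, 0, 0.6]]])

```text
clock: 41.77
position: [0.6588, 0.0949, 0.1782]
orientation: [-0.008, 0.984, -0.17, 0.048]
force: [-1.0, 0.4, -2.1]
grip_width: 0.602
```

Emit:
send_rows(rows=[[[-0.04, 0, 0.005, 0, 0.6], [-0.04, 0, 0.005, 0, 0.6], [0, 0, 0, 0, 0.6], [0.04, 0, 0.005, 0, 0.6], [0.04, 0, 0.005, 0, 0.6], [0, 0, 0, 0, 0.6]]])

```text
clock: 42.27
position: [0.645, 0.0941, 0.1691]
orientation: [-0.002, 0.985, -0.17, 0.022]
force: [-1.6, -0.1, -1.9]
grip_width: 0.605
```

```bash
python3 - <<'E'
from h import *
s=st(); print(zt())
E
```

```text
t42.27 pos [0.645  0.0941 0.1691] psi 70.4 q6 -157.9 F [-1.6 -0.1 -1.9] M [0.06 0.05 0.04] w 0.605
[ 0.0439 -0.0035 -0.999 ]
```

Emit:
send_rows(rows=[[[-0.04, 0, 0.01, 0, 0.6], [-0.04, 0, 0.01, 0, 0.6], [0, 0, 0, 0, 0.6], [0.04, 0, 0.01, 0, 0.6], [0.04, 0, 0.01, 0, 0.6], [0, 0, 0, 0, 0.6]]])

```text
clock: 42.77
position: [0.6308, 0.0933, 0.1806]
orientation: [0.004, 0.985, -0.17, -0.005]
force: [-0.3, -0.9, -1.9]
grip_width: 0.599
```

Emit:
send_rows(rows=[[[0, 0, 0.002, -7, 0.6], [0, 0, 0.002, -7, 0.6], [0, 0, 0.002, -7, 0.7], [0, 0, 0.002, -7, 0.8], [0, 0, 0.002, -7, 0.9], [0, 0, 0.002, -7, 1], [0, 0, 0.002, -7, 1], [0, 0, 0.002, -7, 1]]])

```text
clock: 43.43
position: [0.6358, 0.0932, 0.1946]
orientation: [0.0, 0.782, -0.623, -0.006]
force: [0.0, 0.8, 0.2]
grip_width: 0.999
```

Emit:
send_rows(rows=[[[0, 0, 0.002, -7, 1], [0, 0, 0.002, -7, 1], [0, 0, 0.002, -7, 1], [0, 0, 0.002, -7, 1], [0, 0, 0.002, -7, 1], [0, 0, 0, 0, 1]]])

```text
clock: 43.93
position: [0.6388, 0.0931, 0.2095]
orientation: [0.005, -0.552, 0.834, 0.003]
force: [-0.3, 0.2, -0.3]
grip_width: 0.998
```

```bash
python3 - <<'E'
from h import *
s=st(); print(zt());im=snap('wrist','w40.png'); im=snap('scene','s40.png');crop(im,'c40.png',320,160,500,310,4)
E
```

```text
t43.93 pos [0.6388 0.0931 0.2095] psi 157.0 q6 -64.9 F [-0.3  0.2 -0.3] M [-0.01  0.01 -0.  ] w 0.998
[ 0.0053  0.0096 -0.9999]
```

Emit:
send_rows(rows=[[[0.012, 0.0015, -0.01, 0, 1], [0.012, 0.0015, -0.02, 0, 1], [0.012, 0.0015, -0.02, 0, 1], [0.01, 0.0015, -0.02, 0, 1], [0, 0, 0, 0, 1]]])

```text
clock: 44.45
position: [0.6879, 0.0994, 0.1405]
orientation: [0.008, -0.56, 0.828, 0.0]
force: [-0.8, -1.2, -1.2]
grip_width: 0.998
```

```bash
python3 - <<'E'
from h import *
s=st(); print(zt());im=snap('wrist','w41.png');crop(im,'c41.png',200,160,400,360,4)
E
```

```text
t44.45 pos [0.6879 0.0994 0.1405] psi 158.2 q6 -65.7 F [-0.8 -1.2 -1.2] M [-0.02  0.11  0.07] w 0.998
[ 0.0128  0.0097 -0.9999]
```

```bash
python3 - <<'E'
from h import *
np.set_printoptions(precision=4,suppress=True)
c=cam('wrist')
print('foot',p2w('wrist',330,226,.052,c),'neck',p2w('wrist',330.75,245,.088,c),'ring',p2w('wrist',328,245.5,.056,c))
E
```

```text
foot [0.6761 0.0878 0.052 ] neck [0.677  0.0895 0.088 ] ring [0.6817 0.0984 0.056 ]
```

Emit:
send_rows(rows=[[[-0.006, -0.006, 0, 0, 0.6], [-0.005, -0.005, -0.02, 0, 0.45], [-0.002, 0, -0.02, 0, 0.45], [-0.002, 0, -0.02, 0, 0.45], [0, 0, 0, 0, 0.45]]])

```text
clock: 44.92
position: [0.6736, 0.088, 0.0897]
orientation: [0.012, -0.564, 0.826, -0.003]
force: [-1.4, -0.3, -1.1]
grip_width: 0.451
```

```bash
python3 - <<'E'
from h import *
s=st(); print(zt());im=snap('wrist','w42.png')
E
```

```text
t44.92 pos [0.6736 0.088  0.0897] psi 158.6 q6 -67.1 F [-1.4 -0.3 -1.1] M [0.01 0.1  0.03] w 0.451
[ 0.0235  0.0097 -0.9997]
```

Emit:
send_rows(rows=[[[0.002, 0.001, -0.022, 0, 0.45], [0, 0, 0, 0, 0.45]]])

```text
clock: 45.13
position: [0.6792, 0.0892, 0.0758]
orientation: [0.017, -0.564, 0.825, -0.005]
force: [-1.1, 0.1, -2.2]
grip_width: 0.451
```

```bash
python3 - <<'E'
from h import *
s=st(); print(zt());im=snap('wrist','w43.png')
E
```

```text
t45.13 pos [0.6792 0.0892 0.0758] psi 158.7 q6 -67.1 F [-1.1  0.1 -2.2] M [-0.07  0.1  -0.01] w 0.451
[ 0.034   0.0101 -0.9994]
```

Emit:
send_rows(rows=[[[-0.004, 0, -0.013, 0, 0.45], [0, 0, 0, 0, 0.45]]])

```text
clock: 45.35
position: [0.6806, 0.0894, 0.0734]
orientation: [0.023, -0.565, 0.825, -0.009]
force: [0.2, -1.1, -1.6]
grip_width: 0.451
```

Emit:
send_rows(force=40, rows=[[[0, 0, 0, 0, 0.3], [0, 0, 0, 0, 0.2], [0, 0, 0, 0, 0.1], [0, 0, 0, 0, 0.1], [0, 0, 0, 0, 0.1]]])

```text
clock: 45.77
position: [0.6827, 0.0913, 0.0813]
orientation: [0.027, -0.565, 0.824, -0.01]
force: [-0.2, -0.4, -2.4]
grip_width: 0.132
```

```bash
python3 - <<'E'
from h import *
s=st(); print(zt());im=snap('wrist','w44.png');crop(im,'c44.png',220,200,420,360,4)
E
```

```text
t45.77 pos [0.6827 0.0913 0.0813] psi 158.9 q6 -67.1 F [-0.2 -0.4 -2.4] M [0.2  0.22 0.02] w 0.132
[ 0.0548  0.014  -0.9984]
```

```bash
python3 - <<'E'
from h import *
np.set_printoptions(precision=4,suppress=True)
c=cam('wrist')
g=lambda x,y,z:p2w('wrist',220+x/4,200+y/4,z,c)
print('foot',g(432,310,.052),g(432,310,.056),'neck',g(400,460,.09))
l,r=g(165,370,.056),g(700,370,.056);t=g(430,142,.056);X=np.array([-.36,-.933,0]);Y=np.array([-.933,.36,0]);m=(l+r)/2
print('ring',X*((t-X*.034)@X)+Y*(m@Y),np.hypot(*(l-r)[:2]))
E
```

```text
foot [0.6782 0.0892 0.052 ] [0.6775 0.0877 0.056 ] neck [0.6805 0.0888 0.09  ]
ring [ 0.6823  0.0997 -0.    ] 0.06629107595769029
```

Emit:
send_rows(force=60, rows=[[[0.002, 0.006, 0, 0, 0.1], [0.002, 0.006, -0.004, 0, 0.1], [0, 0, 0, 0, 0.1]]])

```text
clock: 46.07
position: [0.6893, 0.1033, 0.0799]
orientation: [0.028, -0.565, 0.825, -0.012]
force: [0.3, 1.1, -1.8]
grip_width: 0.121
```

```bash
python3 - <<'E'
from h import *
s=st(); print(zt());im=snap('wrist','w45.png');crop(im,'c45.png',220,200,420,360,4)
E
```

```text
t46.07 pos [0.6893 0.1033 0.0799] psi 158.8 q6 -66.0 F [ 0.3  1.1 -1.8] M [-0.03  0.09  0.03] w 0.121
[ 0.0605  0.0124 -0.9981]
```

```bash
python3 - <<'E'
from h import *
np.set_printoptions(precision=4,suppress=True)
c=cam('wrist')
g=lambda x,y,z:p2w('wrist',220+x/4,200+y/4,z,c)
X=np.array([-.36,-.933,0]);Y=np.array([-.933,.36,0])
for z in(.052,.056): print('foot',g(430,318,z),'botfront',g(440,145,z-.028)-X*.016)
l,r=g(170,260,.056),g(725,260,.056);t=g(430,28,.056);m=(l+r)/2
print('ring',X*((t-X*.034)@X)+Y*(m@Y),np.hypot(*(l-r)[:2]))
E
```

```text
foot [0.6854 0.1012 0.052 ] botfront [0.6859 0.1033 0.024 ]
foot [0.6847 0.0996 0.056 ] botfront [0.6853 0.1023 0.028 ]
ring [ 0.6825  0.0991 -0.    ] 0.06622589360331016
```

Emit:
send_rows(rows=[[[-0.004, -0.003, -0.006, 0, 0.1], [0, 0, 0, 0, 0.1]]])

```text
clock: 46.28
position: [0.6899, 0.1022, 0.0807]
orientation: [0.035, -0.565, 0.824, -0.014]
force: [-0.1, 0.1, -2.5]
grip_width: 0.121
```

```bash
python3 - <<'E'
from h import *
s=st(); print(zt())
E
```

```text
t46.28 pos [0.6899 0.1022 0.0807] psi 158.9 q6 -66.3 F [-0.1  0.1 -2.5] M [-0.07  0.12 -0.01] w 0.121
[ 0.0731  0.0157 -0.9972]
```

Emit:
send_rows(rows=[[[0, 0, 0, 0, 0.2], [0, 0, 0, 0, 0.25], [0, 0, 0, 0, 0.3], [0, 0, 0, 0, 0.35]]])

```text
clock: 46.62
position: [0.6909, 0.1019, 0.0811]
orientation: [0.035, -0.565, 0.824, -0.015]
force: [0.2, -0.5, -0.3]
grip_width: 0.349
```

```bash
python3 - <<'E'
from h import *
s=st(); print(zt());im=snap('wrist','w46.png');crop(im,'c46.png',220,200,420,360,4)
E
```

```text
t46.62 pos [0.6909 0.1019 0.0811] psi 158.9 q6 -66.3 F [ 0.2 -0.5 -0.3] M [-0.04  0.03 -0.02] w 0.349
[ 0.0758  0.0146 -0.997 ]
```

```bash
python3 - <<'E'
from h import *
np.set_printoptions(precision=4,suppress=True)
c=cam('wrist')
g=lambda x,y,z:p2w('wrist',220+x/4,200+y/4,z,c)
X=np.array([-.36,-.933,0]);Y=np.array([-.933,.36,0])
print('foot',g(447,315,.052),'botfront',g(450,141,.024)-X*.016,'neck',g(433,465,.088))
l,r=g(193,265,.056),g(745,265,.056);t=g(450,33,.056);m=(l+r)/2
print('ring',X*((t-X*.034)@X)+Y*(m@Y),np.hypot(*(l-r)[:2]))
E
```

```text
foot [0.6854 0.1008 0.052 ] botfront [0.6867 0.1025 0.024 ] neck [0.6858 0.1018 0.088 ]
ring [ 0.6822  0.0996 -0.    ] 0.0662815780817489
```

Emit:
send_rows(rows=[[[0, 0, 0.035, 0, 0.5], [0, 0, 0.035, 0, 1], [0, 0, 0.035, 0, 1], [-0.04, -0.005, 0.01, 0, 1], [-0.04, -0.005, 0.01, 0, 1], [0, 0, 0, 0, 1]]])

```text
clock: 47.17
position: [0.6079, 0.0903, 0.1946]
orientation: [0.025, -0.565, 0.825, -0.01]
force: [-0.7, -0.5, 0.2]
grip_width: 1.0
```

Emit:
send_rows(rows=[[[0.04, 0.005, 0.01, 0, 1], [0.04, 0.005, 0.01, 0, 1], [0, 0, 0, 0, 1], [-0.04, -0.005, 0.01, 0, 1], [-0.04, -0.005, 0.01, 0, 1], [0, 0, 0, 0, 1]]])

```text
clock: 47.67
position: [0.5928, 0.0886, 0.1967]
orientation: [-0.004, -0.564, 0.826, 0.008]
force: [0.1, 0.7, 0.0]
grip_width: 1.002
```

```bash
python3 - <<'E'
from h import *
s=st(); print(zt())
E
```

```text
t47.67 pos [0.5928 0.0886 0.1967] psi 158.7 q6 -66.9 F [0.1 0.7 0. ] M [ 0.01 -0.05 -0.03] w 1.002
[-0.0145  0.0087 -0.9999]
```

Emit:
send_rows(rows=[[[0.04, 0.005, 0.01, 0, 1], [0.04, 0.005, 0.01, 0, 1], [0, 0, 0, 0, 1], [0.008, 0, -0.022, 0, 1], [0, 0, -0.022, 0, 1], [0, 0, -0.022, 0, 1], [0, 0, 0, 0, 1]]])

```text
clock: 48.25
position: [0.6717, 0.0975, 0.121]
orientation: [-0.024, -0.563, 0.826, 0.02]
force: [-0.9, 0.0, -1.0]
grip_width: 1.0
```

```bash
python3 - <<'E'
from h import *
s=st(); print(zt());im=snap('wrist','w47.png');crop(im,'c47.png',200,160,400,360,4)
E
```

```text
t48.25 pos [0.6717 0.0975 0.121 ] psi 158.6 q6 -66.3 F [-0.9  0.  -1. ] M [ 0.04  0.03 -0.02] w 1.000
[-0.061   0.006  -0.9981]
```

Emit:
send_rows(rows=[[[0.004, 0.001, -0.015, 0, 1], [0.002, 0, -0.015, 0, 1], [0, 0, -0.015, 0, 1], [0, 0, 0, 0, 1]]])

```text
clock: 48.63
position: [0.6828, 0.0988, 0.083]
orientation: [-0.017, -0.563, 0.826, 0.016]
force: [-0.3, -0.9, -1.8]
grip_width: 0.999
```

```bash
python3 - <<'E'
from h import *
s=st(); print(zt(),s['position']-zt()*.03)
E
```

```text
t48.63 pos [0.6828 0.0988 0.083 ] psi 158.6 q6 -66.2 F [-0.3 -0.9 -1.8] M [ 0.04  0.01 -0.04] w 0.999
[-0.0465  0.0066 -0.9989] [0.68422587 0.09859131 0.11299483]
```

Emit:
send_rows(rows=[[[-0.003, 0, -0.018, 0, 1], [-0.001, 0, -0.018, 0, 1], [0, 0, 0, 0, 1]]])

```text
clock: 48.88
position: [0.6826, 0.099, 0.0523]
orientation: [-0.013, -0.563, 0.826, 0.013]
force: [-0.1, -0.1, -1.0]
grip_width: 1.001
```

```bash
python3 - <<'E'
from h import *
s=st(); print(zt(),s['position']-zt()*.03)
E
```

```text
t48.88 pos [0.6826 0.099  0.0523] psi 158.6 q6 -66.2 F [-0.1 -0.1 -1. ] M [-0.01  0.   -0.01] w 1.001
[-0.0361  0.0071 -0.9993] [0.68369629 0.09879907 0.08225078]
```

Emit:
send_rows(rows=[[[-0.001, 0, -0.018, 0, 1], [0, 0, 0, 0, 1]]])

```text
clock: 49.05
position: [0.6834, 0.0992, 0.0379]
orientation: [-0.011, -0.564, 0.826, 0.012]
force: [-0.6, 0.1, -2.3]
grip_width: 0.999
```

```bash
python3 - <<'E'
from h import *
s=st(); print(zt(),s['position']-zt()*.03)
E
```

```text
t49.05 pos [0.6834 0.0992 0.0379] psi 158.6 q6 -66.1 F [-0.6  0.1 -2.3] M [-0.05  0.06 -0.03] w 0.999
[-0.0312  0.0073 -0.9995] [0.68437178 0.0989499  0.06790514]
```

Emit:
send_rows(rows=[[[-0.002, 0, -0.01, 0, 1], [0, 0, 0, 0, 1]]])

```text
clock: 49.22
position: [0.6837, 0.0993, 0.0318]
orientation: [-0.008, -0.564, 0.826, 0.01]
force: [-1.6, 0.1, -0.9]
grip_width: 0.997
```

Emit:
send_rows(force=50, rows=[[[0, 0, 0, 0, 0.82], [0, 0, 0, 0, 0.74], [0, 0, 0, 0, 0.7], [0, 0, 0, 0, 0.7], [0, 0, 0, 0, 0.7]]])

```text
clock: 49.63
position: [0.6831, 0.1002, 0.0353]
orientation: [-0.008, -0.563, 0.826, 0.011]
force: [0.2, 1.0, -2.3]
grip_width: 0.78
```

```bash
python3 - <<'E'
from h import *
s=st(); print(zt(),s['position']-zt()*.03)
E
```

```text
t49.63 pos [0.6831 0.1002 0.0353] psi 158.6 q6 -66.1 F [ 0.2  1.  -2.3] M [ 0.05  0.09 -0.09] w 0.780
[-0.0262  0.0093 -0.9996] [0.68389651 0.0999188  0.06525777]
```

Now turn clockwise ~63°.

Emit:
send_rows(rows=[[[0, 0, 0, -7, 0.7], [0, 0, 0, -7, 0.7], [0, 0, 0, -7, 0.7], [0, 0, 0, -7, 0.7], [0, 0, 0, -7, 0.7], [0, 0, 0, 0, 0.7]]])

```text
clock: 50.13
position: [0.6837, 0.1, 0.0353]
orientation: [-0.004, -0.281, 0.96, 0.013]
force: [-0.6, 0.1, -2.5]
grip_width: 0.776
```

```bash
python3 - <<'E'
from h import *
s=st(); print(zt())
E
```

```text
t50.13 pos [0.6837 0.1    0.0353] psi 122.6 q6 -30.5 F [-0.6  0.1 -2.5] M [ 0.16  0.03 -0.26] w 0.776
[-0.0157  0.0227 -0.9996]
```

Emit:
send_rows(rows=[[[0, 0, 0, -7, 0.7], [0, 0, 0, -7, 0.7], [0, 0, 0, -7, 0.7], [0, 0, 0, 0, 0.7]]])

```text
clock: 50.47
position: [0.684, 0.0997, 0.0353]
orientation: [-0.002, -0.101, 0.995, 0.014]
force: [-0.3, -0.2, -3.7]
grip_width: 0.779
```

```bash
python3 - <<'E'
from h import *
s=st(); print(zt());im=snap('wrist','w48.png')
E
```

```text
t50.47 pos [0.684  0.0997 0.0353] psi 101.6 q6 -9.5 F [-0.3 -0.2 -3.7] M [ 0.21  0.05 -0.21] w 0.779
[-0.0064  0.0268 -0.9996]
```

Emit:
send_rows(force=70, rows=[[[0, 0, 0, -7, 0.7], [0, 0, 0, -6, 0.7], [0, 0, 0, 0, 0.7]]])

```text
clock: 50.77
position: [0.6841, 0.0994, 0.0355]
orientation: [-0.0, 0.006, 1.0, 0.014]
force: [0.4, -0.5, -3.0]
grip_width: 0.769
```

```bash
python3 - <<'E'
from h import *
s=st(); print(zt())
E
```

```text
t50.77 pos [0.6841 0.0994 0.0355] psi 89.3 q6 2.7 F [ 0.4 -0.5 -3. ] M [ 0.31 -0.02  0.01] w 0.769
[-4.000e-04  2.700e-02 -9.996e-01]
```

Emit:
send_rows(rows=[[[0, 0.001, 0, -5, 0.7], [0, 0.001, 0, -5, 0.7], [0, 0, 0, 0, 0.7]]])

```text
clock: 51.02
position: [0.6841, 0.0992, 0.0355]
orientation: [0.001, 0.086, 0.996, 0.012]
force: [-0.3, -0.2, -2.8]
grip_width: 0.768
```

```bash
python3 - <<'E'
from h import *
s=st(); print(zt())
E
```

```text
t51.02 pos [0.6841 0.0992 0.0355] psi 80.1 q6 12.0 F [-0.3 -0.2 -2.8] M [ 0.77 -0.04  0.18] w 0.768
[ 0.0035  0.0231 -0.9997]
```

Emit:
send_rows(rows=[[[0, 0.002, 0, -5, 0.7], [0, 0.002, 0, -5, 0.7]]])

```text
clock: 51.18
position: [0.6851, 0.0986, 0.0354]
orientation: [0.003, 0.167, 0.986, 0.008]
force: [5.0, -8.0, -8.9]
grip_width: 0.765
```

```bash
python3 - <<'E'
from h import *
s=st(); print(zt());im=snap('wrist','w49.png')
E
```

```text
t51.18 pos [0.6851 0.0986 0.0354] psi 70.8 q6 21.5 F [ 5.  -8.  -8.9] M [-0.85 -1.21  1.73] w 0.765
[ 0.0085  0.0138 -0.9999]
```

Emit:
send_rows(rows=[[[0, 0, 0, 0, 1], [0, 0, 0, 0, 1], [0, 0, 0, 0, 1], [0, 0, 0.02, 0, 1], [0, 0, 0.02, 0, 1], [0, 0, 0.02, 0, 1], [0, 0, 0.02, 0, 1], [0, 0, 0.02, 0, 1]]])

```text
clock: 51.9
position: [0.6824, 0.0999, 0.136]
orientation: [-0.0, 0.156, 0.988, 0.007]
force: [1.1, 0.1, -0.5]
grip_width: 0.998
```

Emit:
send_rows(rows=[[[-0.015, -0.002, 0.01, 3, 1], [-0.015, -0.002, 0.01, 3, 1], [-0.015, -0.002, 0.01, 3, 1], [-0.015, -0.002, 0.01, 3, 1], [-0.015, -0.002, 0.01, 3, 1], [0, 0, 0, 0, 1]]])

```text
clock: 52.4
position: [0.6112, 0.0929, 0.2035]
orientation: [0.011, 0.011, 1.0, 0.011]
force: [0.8, 1.1, 1.1]
grip_width: 0.999
```

```bash
python3 - <<'E'
from h import *
s=st(); print(zt()); im=snap('wrist','w50.png'); im=snap('scene','s50.png');crop(im,'c50.png',320,160,500,310,4)
E
```

```text
t52.40 pos [0.6112 0.0929 0.2035] psi 88.8 q6 3.1 F [0.8 1.1 1.1] M [-0.03  0.01 -0.03] w 0.999
[ 0.0217  0.0213 -0.9995]
```

```bash
python3 - <<'E'
from h import *
im=cv2.imread('pics/w50.png')
f=lambda x,y:cv2.resize(im[y-50:y+50,x-50:x+50],None,fx=2.6,fy=2.6,interpolation=cv2.INTER_CUBIC)
cv2.imwrite('pics/c51.png',np.hstack([f(325,300),f(212,207),f(312,88)]))
E
```

Emit:
send_rows(rows=[[[-0.006, 0.001, -0.02, 3, 0.7], [-0.006, 0.001, -0.02, 0, 0.5], [-0.006, 0, -0.02, 0, 0.5], [0, 0, -0.015, 0, 0.5], [0, 0, 0, 0, 0.5]]])

```text
clock: 52.92
position: [0.5981, 0.0961, 0.1224]
orientation: [0.013, -0.015, 1.0, 0.012]
force: [-1.5, 0.2, -0.9]
grip_width: 0.501
```

```bash
python3 - <<'E'
from h import *
s=st(); print(zt()); im=snap('wrist','w52.png'); crop(im,'c52.png',230,60,430,200,4)
E
```

```text
t52.92 pos [0.5981 0.0961 0.1224] psi 91.8 q6 0.4 F [-1.5  0.2 -0.9] M [-0.06  0.06 -0.06] w 0.501
[ 0.0258  0.0237 -0.9994]
```

```bash
python3 - <<'E'
from h import *
np.set_printoptions(precision=4,suppress=True)
c=cam('wrist')
g=lambda x,y,z:p2w('wrist',230+x/4,60+y/4,z,c)
jaw=g(350,246,.058); foot=g(348,233,.052)
l,r=g(101,135,.056),g(590,135,.056); b=g(345,372,.056)
print('jaw edge',jaw,'foot edge',foot,'ring c y',(l+r)[1]/2,np.hypot(*(l-r)[:2]),'ring centre x',b[0]-.034)
# block top centre
print('block', g(350,90,.088))
# foot side edges
print(g(237,140,.052),g(460,140,.052))
# a and b for comparison: full px
f=lambda u,v,z:p2w('wrist',u,v,z,c)
im=cv2.imread('pics/w52.png'); q=lambda x,y,h:cv2.resize(im[y-h:y+h,x-h:x+h],(390,390),interpolation=cv2.INTER_CUBIC)
cv2.imwrite('pics/c53.png',np.hstack([q(175,245,60),q(318,360,55)]))
E
```

```text
jaw edge [0.5187 0.0939 0.058 ] foot edge [0.5167 0.0936 0.052 ] ring c y 0.09286550396030474 0.06750919007120576 ring centre x 0.5022780385615473
block [0.5009 0.0928 0.088 ]
[0.5037 0.0777 0.052 ] [0.5027 0.1089 0.052 ]
```

Emit:
send_rows(rows=[[[-0.014, 0, 0.005, 5, 0.7], [-0.014, 0, 0.005, 5, 0.9], [-0.014, 0, 0, 5, 1], [-0.014, 0, 0, 5, 1], [-0.014, -0.001, 0, 5, 1], [-0.014, -0.001, 0, 5, 1], [-0.01, 0, 0, 5, 1], [0, 0, 0, 0, 1]]])

```text
clock: 53.63
position: [0.509, 0.0949, 0.1395]
orientation: [0.014, -0.329, 0.944, 0.015]
force: [1.4, 0.3, 0.9]
grip_width: 0.996
```

```bash
python3 - <<'E'
from h import *
s=st(); print(zt(),s['position']-zt()*.03); im=snap('wrist','w54.png');crop(im,'c54.png',220,180,420,340,4)
E
```

```text
t53.63 pos [0.509  0.0949 0.1395] psi 128.5 q6 -36.6 F [1.4 0.3 0.9] M [-0.06 -0.   -0.01] w 0.996
[ 0.0161  0.0374 -0.9992] [0.50855123 0.09381512 0.16946706]
```

Emit:
send_rows(rows=[[[-0.005, -0.002, -0.02, 0, 1], [0, 0, -0.02, 0, 1], [0, 0, -0.02, 0, 1], [0, 0, -0.015, 0, 1], [0, 0, 0, 0, 1]]])

```text
clock: 54.1
position: [0.515, 0.0931, 0.0689]
orientation: [0.023, -0.322, 0.946, 0.012]
force: [-1.3, -0.1, -0.2]
grip_width: 1.001
```

```bash
python3 - <<'E'
from h import *
s=st(); print(zt(),s['position']-zt()*.03)
E
```

```text
t54.10 pos [0.515  0.0931 0.0689] psi 127.6 q6 -35.9 F [-1.3 -0.1 -0.2] M [-0.06  0.05 -0.02] w 1.001
[ 0.0354  0.0379 -0.9987] [0.51392844 0.09197643 0.09891038]
```

Emit:
send_rows(rows=[[[-0.012, 0, 0, 0, 1], [0, 0, 0, 0, 1]]])

```text
clock: 54.27
position: [0.5045, 0.0931, 0.0692]
orientation: [0.023, -0.32, 0.947, 0.012]
force: [-0.1, -0.1, 0.9]
grip_width: 1.001
```

```bash
python3 - <<'E'
from h import *
s=st(); print(zt(),s['position']-zt()*.03)
E
```

```text
t54.27 pos [0.5045 0.0931 0.0692] psi 127.4 q6 -35.7 F [-0.1 -0.1  0.9] M [-0.03  0.05  0.  ] w 1.001
[ 0.0353  0.038  -0.9987] [0.50341775 0.09193765 0.09911532]
```

Emit:
send_rows(rows=[[[-0.002, 0, -0.02, 0, 1], [0, 0, 0, 0, 1], [-0.002, 0, -0.016, 0, 1], [0, 0, 0, 0, 1]]])

```text
clock: 54.6
position: [0.5079, 0.0933, 0.0388]
orientation: [0.029, -0.318, 0.948, 0.011]
force: [-1.4, -0.2, -1.7]
grip_width: 1.001
```

```bash
python3 - <<'E'
from h import *
s=st(); print(zt(),s['position']-zt()*.03)
E
```

```text
t54.60 pos [0.5079 0.0933 0.0388] psi 127.1 q6 -35.4 F [-1.4 -0.2 -1.7] M [-0.03  0.08 -0.03] w 1.001
[ 0.0472  0.0383 -0.9981] [0.50648356 0.09210707 0.06874336]
```

Emit:
send_rows(force=50, rows=[[[0, 0, 0, 0, 0.82], [0, 0, 0, 0, 0.74], [0, 0, 0, 0, 0.7], [0, 0, 0, 0, 0.7], [0, 0, 0, 0, 0.7]]])

```text
clock: 55.02
position: [0.5078, 0.0964, 0.0427]
orientation: [0.028, -0.318, 0.948, 0.015]
force: [0.6, -0.1, -4.1]
grip_width: 0.764
```

```bash
python3 - <<'E'
from h import *
s=st(); print(zt(),s['position']-zt()*.03);im=snap('wrist','w55.png');crop(im,'c55.png',220,200,420,360,4)
E
```

```text
t55.02 pos [0.5078 0.0964 0.0427] psi 127.1 q6 -35.3 F [ 0.6 -0.1 -4.1] M [0.08 0.2  0.03] w 0.764
[ 0.0436  0.0458 -0.998 ] [0.50644894 0.09500553 0.0726036 ]
```

Emit:
send_rows(force=60, rows=[[[0, -0.001, 0, -6, 0.7], [0, -0.001, 0, -6, 0.7], [0, -0.002, 0, -6, 0.7]]])

```text
clock: 55.32
position: [0.5066, 0.0943, 0.0428]
orientation: [0.029, -0.165, 0.986, 0.012]
force: [-7.6, 4.2, 2.3]
grip_width: 0.763
```

```bash
python3 - <<'E'
from h import *
s=st(); print(zt(),s['position']-zt()*.03);im=snap('wrist','w56.png');crop(im,'c56.png',220,200,420,360,4)
E
```

```text
t55.32 pos [0.5066 0.0943 0.0428] psi 109.0 q6 -17.0 F [-7.6  4.2  2.3] M [0.57 1.54 1.27] w 0.763
[ 0.0531  0.0339 -0.998 ] [0.5050272  0.09329404 0.07269987]
```

Emit:
send_rows(rows=[[[0, -0.001, 0, -4, 0.7], [0, 0, 0, 0, 1], [0, 0, 0, 0, 1], [0, 0, 0, 0, 1], [0, 0, 0.02, 0, 1], [0, 0, 0.02, 0, 1], [0, 0, 0.03, 0, 1], [0, 0, 0.02, 0, 1]]])

```text
clock: 56.03
position: [0.5063, 0.0926, 0.1362]
orientation: [0.029, -0.13, 0.991, 0.011]
force: [0.8, 0.4, 0.5]
grip_width: 0.999
```

```bash
python3 - <<'E'
from h import *
s=st(); print(zt());im=snap('wrist','w57.png')
E
```

```text
t56.03 pos [0.5063 0.0926 0.1362] psi 105.0 q6 -13.0 F [0.8 0.4 0.5] M [-0.06 -0.   -0.03] w 0.999
[ 0.0549  0.0289 -0.9981]
```

Emit:
send_rows(rows=[[[0.04, 0.001, 0.01, -6, 0.8], [0.04, 0.001, 0.01, -6, 0.5], [0, 0, 0, -1, 0.5], [0, 0, 0, 0, 0.5]]])

```text
clock: 56.42
position: [0.5842, 0.0938, 0.1565]
orientation: [0.033, -0.013, 0.999, 0.007]
force: [-0.1, 0.1, 0.4]
grip_width: 0.503
```

```bash
python3 - <<'E'
from h import *
s=st(); print(zt())
E
```

```text
t56.42 pos [0.5842 0.0938 0.1565] psi 91.5 q6 0.8 F [-0.1  0.1  0.4] M [-0.03  0.09  0.07] w 0.503
[ 0.0653  0.0149 -0.9978]
```

Emit:
send_rows(rows=[[[-0.04, 0, 0.01, 0, 0.5], [-0.04, 0, 0.01, 0, 0.5], [0, 0, 0, 0, 0.5], [0.04, 0, 0.01, 0, 0.5], [0.04, 0, 0.01, 0, 0.5], [0, 0, 0, 0, 0.5]]])

```text
clock: 56.92
position: [0.5726, 0.0925, 0.1772]
orientation: [0.015, -0.017, 1.0, 0.006]
force: [-0.3, -0.5, -0.3]
grip_width: 0.499
```

Emit:
send_rows(rows=[[[-0.04, 0, 0.01, 0, 0.5], [-0.04, 0, 0.01, 0, 0.5], [0, 0, 0, 0, 0.5], [0.04, 0, 0.01, 0, 0.5], [0.04, 0, 0.01, 0, 0.5], [0, 0, 0, 0, 0.5]]])

```text
clock: 57.42
position: [0.5622, 0.0914, 0.2016]
orientation: [0.001, -0.021, 1.0, 0.006]
force: [-0.2, -0.8, -2.4]
grip_width: 0.499
```

```bash
python3 - <<'E'
from h import *
s=st(); print(zt())
E
```

```text
t57.42 pos [0.5622 0.0914 0.2016] psi 92.4 q6 -0.3 F [-0.2 -0.8 -2.4] M [-0.01 -0.01  0.03] w 0.499
[ 0.0016  0.0124 -0.9999]
```

Tilt is gone. Move over the handle and descend.

Emit:
send_rows(rows=[[[0.012, 0.001, -0.02, 0, 0.5], [0.012, 0.001, -0.02, 0, 0.5], [0.005, 0.001, -0.02, 0, 0.5], [0, 0, -0.02, 0, 0.5], [0, 0, -0.02, 0, 0.5], [0, 0, 0, 0, 0.5]]])

```text
clock: 57.92
position: [0.5988, 0.0937, 0.1039]
orientation: [0.01, -0.024, 1.0, 0.006]
force: [-1.9, 0.3, -0.9]
grip_width: 0.502
```

```bash
python3 - <<'E'
from h import *
s=st(); print(zt());im=snap('wrist','w58.png')
E
```

```text
t57.92 pos [0.5988 0.0937 0.1039] psi 92.7 q6 -0.6 F [-1.9  0.3 -0.9] M [ 0.01  0.08 -0.01] w 0.502
[ 0.0201  0.0132 -0.9997]
```

Emit:
send_rows(rows=[[[-0.006, 0.002, -0.02, 0, 0.5], [-0.003, 0, -0.02, 0, 0.5], [-0.002, 0, -0.018, 0, 0.5], [0, 0, 0, 0, 0.5]]])

```text
clock: 58.3
position: [0.5942, 0.0958, 0.0576]
orientation: [0.021, -0.025, 0.999, 0.007]
force: [-1.8, -0.7, -0.9]
grip_width: 0.5
```

```bash
python3 - <<'E'
from h import *
s=st(); print(zt());im=snap('wrist','w59.png')
E
```

```text
t58.30 pos [0.5942 0.0958 0.0576] psi 92.9 q6 -0.5 F [-1.8 -0.7 -0.9] M [-0.02  0.16  0.03] w 0.500
[ 0.0413  0.0142 -0.999 ]
```

Emit:
send_rows(rows=[[[-0.002, 0, -0.02, 0, 0.5], [-0.002, 0, -0.012, 0, 0.5]]])

```text
clock: 58.52
position: [0.5984, 0.096, 0.0369]
orientation: [0.031, -0.025, 0.999, 0.007]
force: [-1.0, 0.6, -1.6]
grip_width: 0.5
```

Emit:
send_rows(rows=[[[-0.006, 0, 0, 0, 0.5], [0, 0, 0, 0, 0.1], [0, 0, 0, 0, 0.1], [0, 0, 0, 0, 0.1], [0, 0, 0, 0, 0.1]]], force=60)

```text
clock: 58.93
position: [0.5935, 0.0961, 0.041]
orientation: [0.033, -0.025, 0.999, 0.007]
force: [1.5, 0.9, -4.8]
grip_width: 0.172
```

```bash
python3 -c "
from h import *
st();print(zt())"
```

```text
t58.93 pos [0.5935 0.0961 0.041 ] psi 92.8 q6 -0.4 F [ 1.5  0.9 -4.8] M [-0.07 -0.13 -0.33] w 0.172
[ 0.0655  0.0153 -0.9977]
```

Emit:
send_rows(rows=[[[0, 0, 0, -5, 0.1], [0, 0, 0, -6, 0.1], [0, 0, 0, -6, 0.1], [0, 0, 0, -6, 0.1]]])

```text
clock: 59.27
position: [0.5937, 0.0959, 0.0409]
orientation: [0.034, 0.176, 0.984, -0.001]
force: [0.0, -0.1, -2.0]
grip_width: 0.171
```

```bash
python3 -c "
from h import *
st();print(zt())"
```

```text
t59.27 pos [0.5937 0.0959 0.0409] psi 69.8 q6 23.5 F [ 0.  -0.1 -2. ] M [-0.11  0.04  0.96] w 0.171
[ 0.0656 -0.0143 -0.9977]
```

Emit:
send_rows(rows=[[[0, 0, 0, -6, 0.1], [0, 0, 0, -6, 0.1], [0, 0, 0, -6, 0.1], [0, 0, 0, -6, 0.1], [0, 0, 0, -6, 0.1]]])

```text
clock: 59.68
position: [0.5935, 0.0956, 0.0409]
orientation: [0.032, 0.434, 0.9, -0.011]
force: [1.5, -0.2, -3.2]
grip_width: 0.168
```

```bash
python3 -c "
from h import *
st();print(zt());snap('scene','pics/s60.png');snap('wrist','pics/w60.png')"
```

```text
t59.68 pos [0.5935 0.0956 0.0409] psi 38.5 q6 55.7 F [ 1.5 -0.2 -3.2] M [0.08 0.11 0.09] w 0.168
[ 0.0472 -0.0477 -0.9977]
```

```bash
cat h.py | head -20; find . -name "*60.png"
```

```text
import numpy as np,cv2
from workcell import sensors,viewer,job,arm
def snap(n,f):
    im=viewer.get_image(n); cv2.imwrite('pics/'+f,im[:,:,::-1]); return im
def crop(im,f,x0,y0,x1,y1,s):
    c=im[y0:y1,x0:x1,::-1]; cv2.imwrite('pics/'+f,cv2.resize(c,None,fx=s,fy=s,interpolation=cv2.INTER_CUBIC))
def cam(n):
    i=viewer.camera_info(n); R=cv2.Rodrigues(np.array(i['rvec'],float))[0]; return i,R,np.array(i['tvec'],float).ravel()
def p2w(n,u,v,z,c=None):
    i,R,t=c or cam(n)
    if n=='wrist':
        a=np.array([(u-i['cx'])/i['fx'],(v-i['cy'])/i['fy']]); r=np.hypot(*a)
        d=np.array([*(a/r*np.sin(r) if r>1e-9 else (0,0)),np.cos(r)])
    else: d=np.array([(u-i['cx'])/i['fx'],(v-i['cy'])/i['fy'],1])
    o=-R.T@t; d=R.T@d; return o+d*(z-o[2])/d[2]
def w2p(n,P,c=None):
    i,R,t=c or cam(n); q=R@np.array(P,float)+t
    if n=='wrist':
        r=np.hypot(q[0],q[1]); th=np.arctan2(r,q[2]); k=th/max(r,1e-9)
        return np.array([i['cx']+i['fx']*q[0]*k,i['cy']+i['fy']*q[1]*k])
```

```bash
python3 -c "
from h import *
snap('scene','s61.png');snap('wrist','w61.png')"
```

```text
(no output)
```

View pics/s61.png

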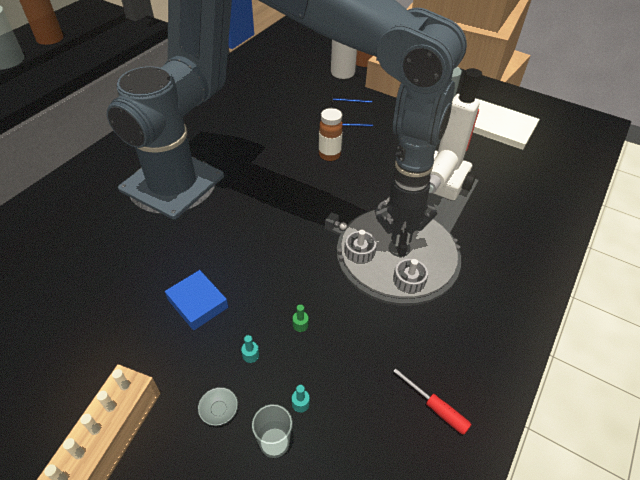

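View pics/w61.png

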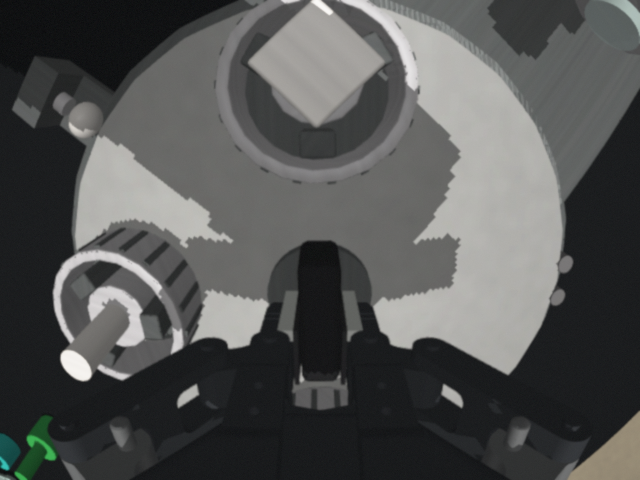

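Emit:
send_rows(rows=[[[0, 0, 0, -6, 0.1], [0, 0, 0, -6, 0.1], [0, 0, 0, -6, 0.1], [0, 0, 0, -6, 0.1]]])

```text
clock: 60.22
position: [0.5933, 0.0955, 0.0409]
orientation: [0.028, 0.61, 0.792, -0.017]
force: [0.6, 0.8, -2.4]
grip_width: 0.171
```

```bash
python3 -c "
from h import *
st();print(zt())"
```

```text
t60.22 pos [0.5933 0.0955 0.0409] psi 14.8 q6 79.8 F [ 0.6  0.8 -2.4] M [0.08 0.11 0.26] w 0.171
[ 0.0238 -0.0623 -0.9978]
```

Target psi ≈ 2.8 (−12).

Emit:
send_rows(rows=[[[0, 0, 0, -5, 0.1], [0, 0, 0, -5, 0.1], [0, 0, 0, -2, 0.1], [0, 0, 0, 0, 0.1]]])

```text
clock: 60.55
position: [0.5933, 0.0954, 0.0409]
orientation: [0.026, 0.688, 0.725, -0.021]
force: [-0.4, -0.8, -2.2]
grip_width: 0.169
```

```bash
python3 -c "
from h import *
st();print(zt());snap('wrist','w62.png')"
```

```text
t60.55 pos [0.5933 0.0954 0.0409] psi 3.0 q6 91.7 F [-0.4 -0.8 -2.2] M [ 0.12  0.1  -0.82] w 0.169
[ 0.0096 -0.0664 -0.9977]
```

View pics/w62.png

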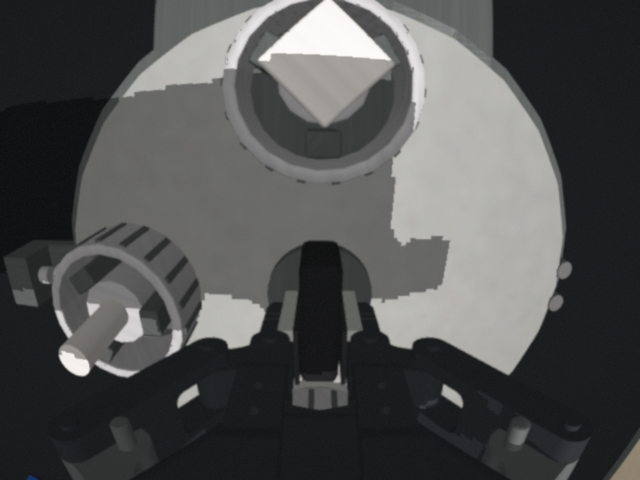

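Emit:
send_rows(rows=[[[0, 0, 0, -1, 0.1], [0, 0, 0, 0, 0.5], [0, 0, 0, 0, 0.5], [0, 0, 0, 0, 0.5]]])

```text
clock: 60.93
position: [0.5946, 0.0954, 0.0424]
orientation: [0.027, 0.692, 0.721, -0.02]
force: [-0.3, 0.1, 0.3]
grip_width: 0.502
```

```bash
python3 -c "
from h import *
st();print(zt());snap('wrist','w63.png')"
```

```text
t60.93 pos [0.5946 0.0954 0.0424] psi 2.4 q6 92.3 F [-0.3  0.1  0.3] M [ 0.08 -0.    0.02] w 0.502
[ 0.0121 -0.0657 -0.9978]
```

View pics/w63.png

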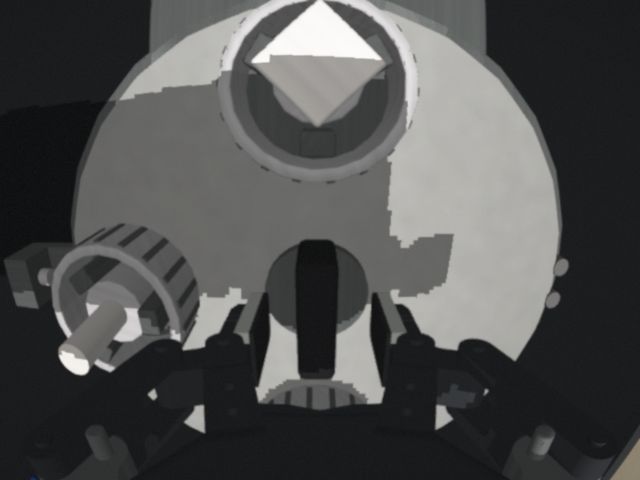

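Emit:
send_rows(rows=[[[0, 0, 0.02, 0, 0.5], [0, 0, 0.02, 0, 0.5], [0, 0, 0.03, 0, 0.5], [0, 0, 0.03, 0, 0.5], [0, 0, 0.03, 0, 0.5]]])

```text
clock: 61.4
position: [0.5882, 0.0951, 0.1686]
orientation: [0.022, 0.69, 0.723, -0.025]
force: [0.9, 0.2, -0.8]
grip_width: 0.497
```

```bash
python3 -c "
from h import *
st();print(zt());snap('wrist','w64.png')"
```

```text
t61.40 pos [0.5882 0.0951 0.1686] psi 2.7 q6 92.1 F [ 0.9  0.2 -0.8] M [ 0.05 -0.04 -0.03] w 0.497
[-0.0031 -0.0668 -0.9978]
```

View pics/w64.png

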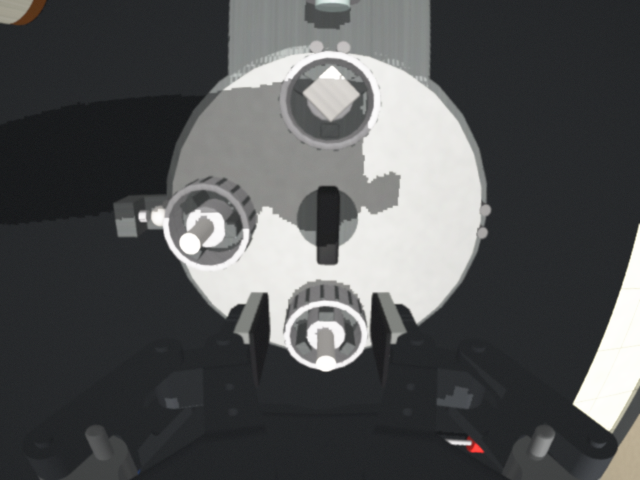

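```bash
python3 -c "
from h import *
c=cam('wrist')
print('block top',p2w('wrist',331,94,.088,c)); print('lens tube',p2w('wrist',332,3,.088,c))
print('hub',p2w('wrist',328,225,.058,c)); print('sleeve c',p2w('wrist',330,101,.056,c))
print('nubs top',p2w('wrist',330,47,.018,c))"
```

```text
block top [0.59434279 0.18847417 0.088     ]
lens tube [0.59226371 0.24625208 0.088     ]
hub [0.59805466 0.09774707 0.058     ]
sleeve c [0.59499563 0.18562453 0.056     ]
nubs top [0.59414682 0.23110908 0.018     ]
```

Emit:
send_rows(rows=[[[-0.02, -0.02, 0.035, 0, 0.5], [-0.035, -0.02, 0.02, 0, 0.5], [-0.04, 0, 0, 0, 0.5], [-0.04, 0, 0, 0, 0.5], [0, 0, 0, 0, 0.5]]])

```text
clock: 61.87
position: [0.4606, 0.0585, 0.2305]
orientation: [0.032, 0.689, 0.724, -0.016]
force: [1.0, 0.3, -0.8]
grip_width: 0.498
```

```bash
python3 -c "
from h import *
st();print(zt());snap('wrist','w65.png');c=cam('wrist');im=snap('scene','s65.png');crop(im,'s66.png',300,140,500,310,4);snap('top','t65.png')
print([w2p('top',P) for P in ((.5896,.1855,.088),(.593,.0955,.058))])"
```

```text
t61.87 pos [0.4606 0.0585 0.2305] psi 2.9 q6 88.7 F [ 1.   0.3 -0.8] M [ 0.07 -0.03  0.05] w 0.498
[ 0.0241 -0.0664 -0.9975]
[array([216.80986343, 167.92016802]), array([260.30134874, 170.10473981])]
```

View pics/w65.png

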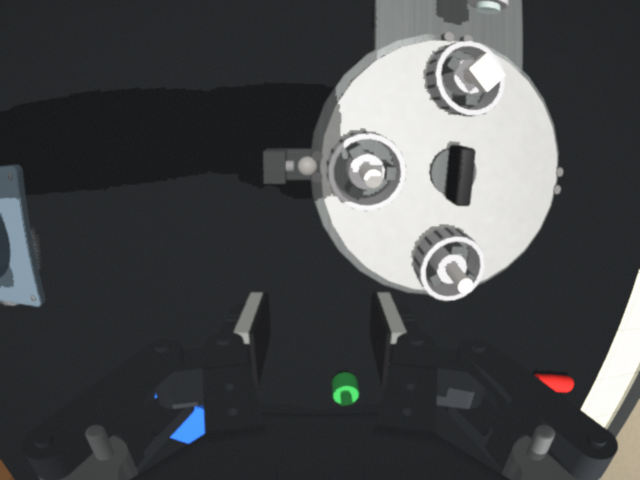

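View pics/s66.png

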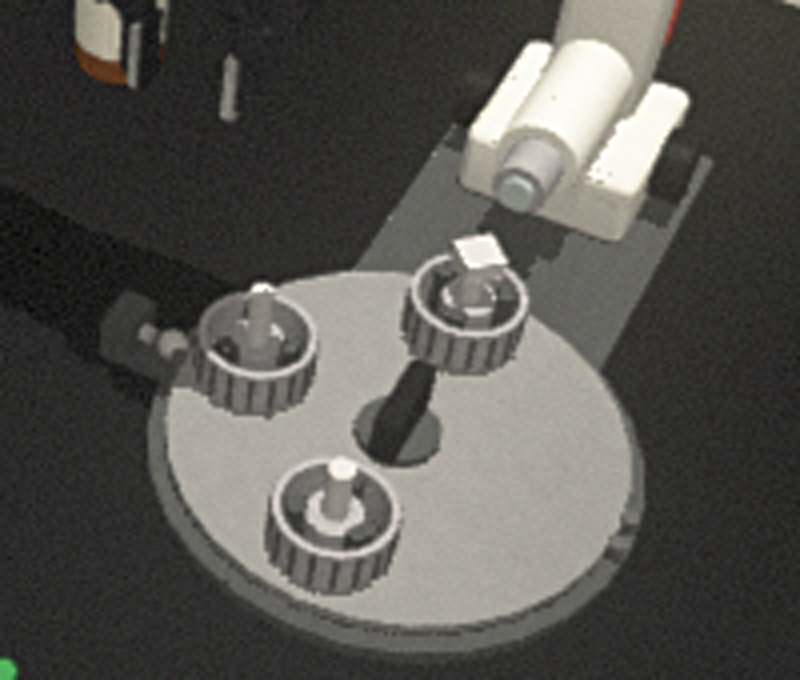

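View pics/t65.png

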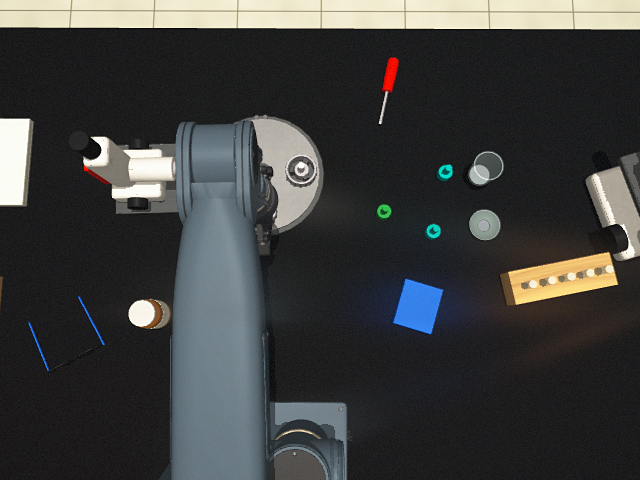

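```bash
python3 -c "
from h import *
st();print(job.close_job())"
```

```text
t62.02 pos [0.4679 0.0585 0.2309] psi 2.8 q6 88.7 F [ 0.3 -0.4 -0.1] M [ 0.07  0.05 -0.05] w 0.498
the job is handed in; nothing more can be done
None
```

The job is handed in at about 62 s of the 210 s allowed. The block stub is clamped in chuck c and the two pin stubs in a and b. With the table at home, I turned all three sleeves clockwise until they resisted at 1.3 Nm or more. I then turned the table a quarter turn clockwise by its handle, into the −1.571 detent, let go and lifted clear.

**Last checks:**
- **Block at the lens:** the wrist picture put the block's chuck at azimuth about 92.0° from the table's axis, against 92.2° for the lens. I saw its axis 88 mm from the hub, against 90 nominal. That same picture read about 5 mm farther in x than my earlier measurements. I put this down to the camera pose, so the exact distance to the lens spot was not confirmed independently.
- **Detent:** as I let go, I felt the table pull into the detent. Its pointer then stood at the matching notch.
- **Stubs and bystanders:** all three stubs look upright and centred. The glassware, jar, slide box and look-alikes appear undisturbed.
- **Gripper:** open and touching nothing.
- **Sleeve angles:** I could not read these directly. That they are past 1.25 rad rests on the turning torque and on seeing the jaws against the feet.

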